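# Green-tile check of a colour meter

### The job

Run the green-tile check on the hand-held colour meter: take the green tile from the tile tray and gently seat it flat between the four corner stops of the measuring stand, glazed ringed face up. Then draw the colour meter out of its leaning dock and hold it upright on that tile, its round nose inside the black ring, pressing gently so that the sprung nose goes in about half-way and not to its stop. Finish while still holding the meter there, pressed and still, for the reading; leave the other tiles and everything else on the bench as they are.

Things in the scene. Friction and masses are not known exactly. Their poses are not given: they have to be found in the camera images.
- green_tile_mid (a point): Centre (half-way up) of the loose green ceramic tile, 50 x 50 x 10 mm, 60 g; z leaves its glazed face, x and y are square to its sides. The glazed top (5 mm above this point) is green with a thin black ring, 32 mm inside diameter, round its centre: the marked spot. The underside is terracotta. It starts glazed face up in one of the three places of the tile tray.
- green_tile: The same green tile; origin at the centre of its underside, 5 mm below point green_tile_mid.
- tray: Fixed grey tile tray, 86 (x) by 216 mm (y), board 8 mm thick; origin under its centre. Three tiles lie square in a row along its y at -66, 0 and +66 mm, each on a black pad 40 x 40 mm, 4 mm high (top 12 mm above the origin). Low ribs, 16 mm high in all, stand between tiles; the tiles' sides facing the tray's +x and -x are free, so grip a tile across the tray's x.
- stand_seat (a point): Centre of the stand's seat, the top of a black pad 40 x 40 x 4 mm on which a seated tile's underside rests (tile centre then 5 mm above this point). z up, x and y square to the pocket. A tile fits in any of its four quarter turns.
- stand: Fixed measuring stand; origin under its centre, axes as stand_seat (20 mm above it). A dark plate 124 x 124 mm, top 16 mm above the bench, with four aluminium L-shaped corner stops round a square pocket of 54 mm. The stops rise 5 mm above the seat and cover 8 mm of each tile side at each corner, so that some 36 mm in the middle of every side is open for fingers.
- dock: Fixed grey charging dock, base 100 x 86 mm, origin under the base, front to its -x. Its socket leans back 0.33 rad (19 degrees) to the dock's +x. The meter comes out only along its own axis: 75 mm of travel until its nose is clear of the walls, which reach 66 mm (58 mm at the two sides) from the nose's face along that axis.
- meter_grip (a point): Point on the colour meter's long axis, 108 mm from its nose's face (nose out), 22 mm below its top: on the grey side strips to be gripped, 46 mm apart along y. z runs from nose to top, -x leaves the display face. Starts in the dock, leaning with it, display to the dock's front.
- meter: The loose colour meter: white box 34 (x) by 46 (y) by 96 mm (z), 0.28 kg in all, over a black barrel of 30 mm diameter and 20 mm length, from which the sprung nose projects 14 mm. Origin on its axis at the face of the extended nose, axes as meter_grip.
- meter_tip (a point): Centre of the flat end face of the meter's nose, an aluminium sleeve of 22 mm diameter; it moves with the nose. Axes as for point meter_grip.
- meter_nose (a joint): How far the sprung nose is pushed into the meter, in m: 0 fully out, 0.008 at its stop. Pushing it takes about 1.6 N to start and 0.4 N more for each mm (3.2 N half-way, 4.8 N at the stop).
- white_tile: Loose white tile, same size as the green one, in the tile tray; leave alone. Origin at the centre of its underside.
- grey_tile: Loose grey tile, same size, in the tile tray; leave alone. Origin at the centre of its underside.
- tube_a: Clear tube with green screw cap, 34 mm diameter, 114 mm high, standing in a white rack at the right; leave alone. Origin at its foot.
- tube_b: A second such tube in the same rack; leave alone. Origin at its foot.
- reagent: Amber bottle with blue cap, 60 mm diameter, 125 mm high; leave alone. Origin at the centre of its underside.
- beaker: Glass beaker, 68 mm diameter, 85 mm high; leave alone. Origin at the centre of its underside.
- well_plate: White 24-well plate, 86 x 128 x 16 mm; leave alone. Origin at the centre of its underside.
- jar: Small white jar with red lid, 52 mm diameter, 62 mm high; leave alone. Origin at the centre of its underside.
- wash_bottle: Wash bottle with red cap and bent spout, 70 mm diameter, 185 mm high; leave alone. Origin at the centre of its underside.

How it is judged:
On the way, in this order (a step that is already met when the one before it is completed fails the run):
1. the green tile lies seated flat in the stand's pocket, glazed face up, let go and at rest (horizontal distance between green_tile_mid and stand_seat below 0.004 m and z of green_tile_mid in the frame of stand_seat between 0.003 and 0.007 m and angle between green_tile_mid's own z axis and vertical below 0.06 rad and contact force between the fingers and green_tile below 0.05 N and linear speed of green_tile below 0.02 m/s), for 0.2 s.
2. the meter is out of its dock, held in the fingers above the bench (distance between meter_tip and dock above 0.075 m and contact force between meter and dock below 0.05 N and contact force between the fingers and meter above 3 N), for 0.1 s.
3. the meter is held upright on the tile, nose inside the ring and pressed part-way in, for a second (horizontal distance between green_tile_mid and stand_seat below 0.004 m and z of green_tile_mid in the frame of stand_seat between 0.003 and 0.007 m and angle between green_tile_mid's own z axis and vertical below 0.06 rad and horizontal distance between meter_tip and green_tile_mid below 0.005 m and angle between meter_grip's own z axis and vertical below 0.09 rad and value of joint meter_nose between 0.0015 and 0.0068 m and contact force between meter and green_tile between 1 and 8 N and contact force between meter and stand below 0.5 N and contact force between the fingers and meter above 3 N and linear speed of meter below 0.02 m/s and angular speed of meter below 0.1 rad/s), for 1 s.
At the end, for the whole second after the job is handed in: Tile seated: centre within 4 mm of the seat's, glazed face up, level within 0.06 rad. Meter in the fingers, still, within 0.09 rad of upright, nose centre within 5 mm of the ring's centre, nose pushed in 1.5 to 6.8 mm, pressing the tile with 1 to 8 N (all of step 3); the arm keeps its last pose, push and grip.
It fails at once if a thing to be left alone is shifted by more than 20 mm or tipped over (distance of any of white_tile, grey_tile, tube_a, tube_b, reagent, beaker, well_plate, jar, wash_bottle from where it was at the start of the episode above 0.02 m or angle between any of white_tile, grey_tile, tube_a, tube_b, reagent, beaker, well_plate, jar, wash_bottle's own z axis and vertical above 0.4 rad).
It fails at once if the green tile is let fall (moves faster than 0.5 m/s with no finger on it) (linear speed of green_tile above 0.5 m/s and contact force between the fingers and green_tile below 0.05 N).
It fails at once if the colour meter is let fall (moves faster than 0.5 m/s with no finger on it) (linear speed of meter above 0.5 m/s and contact force between the fingers and meter below 0.05 N).
It fails at once if the meter is pressed on the green tile with more than 20 N (contact force between meter and green_tile above 20 N).
It also fails if it takes over 62 s, if anything falls off the work surface, if the arm or the gripper's body presses on something with over 40 N, if the wrist force passes 120 N, or if a joint passes its speed limit or range.

### The arm

A 7-joint arm with a two-finger parallel gripper is mounted at the origin on the work surface. World frame = base frame: x ahead of the robot, y to its left, z up, the work surface at z = 0. Lengths are in m, angles in rad, forces in N, time in s.
With the tool pointing down it reaches from about 0.4 to 0.925 m from the base axis. Payload 5.6 kg.
Tool frame: the origin (TCP) lies midway between the tips of the shut fingers; the grasp point (between the pads) lies 19 mm behind it; z points along the fingers, y is the direction in which the jaws open and shut (so a half turn about z gives the same grasp; the last joint's range is limited). The gripper opens to 85 mm and grips with 20 to 120 N. Pads are 22 mm wide; open, the fingers measure 114 mm over their backs; the gripper's body (76 mm by 85 mm) begins 54 mm behind the grasp point. The pads swing forward as they close: fully open they stand 13 mm farther back than shut.
Start: joints at [-1.216, 0.468, -0.012, 1.603, 0.006, 1.071, -0.056], TCP at [0.252, 0.599, 0.231] pointing down, gripper open.
Joint ranges: [-2.53, 2.53], [-0.31, 2.02], [-1.57, 1.55], [0.28, 2.44], [-1.29, 4.43], [0.15, 1.84], [-2.92, 2.92]. Speed limits (rad/s): [2.57, 2.57, 3.14, 3.14, 3.14, 3.14, 3.14].

### API

Orientations are given as a rotation vector (axis times angle).
In Python, from bench import manip gives the robot as it stands.
- The arm moves only by the tool send_rows, never from a script. Its argument "plan" is a list of rows, each an object of numbers: "tx", "ty", "tz": the shift along the tool's x, y, z in m; "rx", "ry", "rz": the turn, a rotation vector about the tool's x, y, z in rad; "grip": the opening, from 0 (shut) to 1 (fully open). In form: [{"tx": .., "ty": .., "tz": .., "rx": .., "ry": .., "rz": .., "grip": ..}, ...]. A call has 1 to 5 rows; each row is the pose to reach, as a shift and turn from the pose commanded when the call began, along the tool's axes at that moment; what a row does not reach only later rows make up. A row lasts 1/12 s, in which the tool goes at most 41.7 mm and 7.16 degrees, less where a joint would pass 70% of its speed; a pose out of reach is approached as far as the arm can. A call with a gripper value outside its range is refused whole. The fingers move at their own pace and stop on an object; "squeeze" is the grip in N (left out, the last holds). Time passes only in rows, so rows that repeat a pose let the fingers close. It gives the time, the measured TCP pose, the force and the opening at its end, in the units of the state.
- manip.observe(): the state, without advancing time (a new reading comes with each control period).
- manip.camera(name): name is "scene" or "side" or "wrist"; returns the picture (400x640x3 uint8, red, green, blue); there is no depth.
- manip.get_calibration(name): a dict with "vfov" (degrees; the focal length in pixels is half the picture's height over the tangent of half this angle, whatever the lens; pixels are square), "cx", "cy" (the principal point, pixels), "k1" (the pictures are not rectified: a ray, as slopes to the right and down, at radius r is drawn at 1 + k1 r^2 times it, then the intrinsics apply), "rvec" (rotation vector, rad) and "tvec" (3), from world to camera coordinates, as OpenCV has them; the wrist camera has in their place "mount" (4x4, takes a point from camera to tool coordinates, whose origin is the TCP and whose axes are the flange's). Camera axes: x right, y down, z forward; pixel columns grow to the right and rows downward; lengths in m; the calibration is good to about 2 mm. A picture is of the moment at which its call begins: read the wrist's pose just before it. get_calibration takes no time and is no camera call.
- manip.sign_off(): hands the job in, once; it reports no verdict.
The state is a dict: "time": time; "q": joint angles; "joint_vel": joint speeds; "joint_efforts": joint torques, N m; "eef_pos": TCP position; "tcp_rot": TCP orientation; "wrist_force": force on the tool from outside, world axes, zero at the start; "wrist_torque": the same for the moment, N m; "finger_gap": finger opening in m.
Only numpy, scipy, OpenCV 4.12 (cv2) and the standard library are available. Lean on these libraries where they do the work, as an engineer would, in place of code of your own. Each camera call takes 0.05 s, during which the arm holds its last target.

## Working session

There is one attempt and no reset: what is moved stays moved. The work goes in short steps, Python scripts to look and compute and a tool call to move; the robot and the scene stay as the last step left them, time stands still between calls to the robot, and variables do not carry over. Pictures are saved under pics/ and viewed, and the job is handed in when it is done.

Besides the shell and the picture viewer there is one more tool, called after "Request:" by a JSON object that holds its "method" and its "body". send_rows: Moves the arm, as the interface text tells. Its arguments: {"type":"object","properties":{"plan":{"type":"array","items":{"type":"object","properties":{"tx":{"type":"number"},"ty":{"type":"number"},"tz":{"type":"number"},"rx":{"type":"number"},"ry":{"type":"number"},"rz":{"type":"number"},"grip":{"type":"number"}}}},"squeeze":{"type":"number"}},"required":["plan"]}

```bash
mkdir -p pics; ls
python3 - <<'E'
from bench import manip
import cv2
s=manip.observe();print(s)
for n in ["scene","side","wrist"]:
    print(n,manip.get_calibration(n))
    im=manip.camera(n); cv2.imwrite(f"pics/{n}0.png",im[:,:,::-1])
E
```

```text
pics
{'time': 0.0, 'q': array([-1.21602408,  0.46836206, -0.01163654,  1.60365838,  0.00599044,
        1.07139381, -0.0562803 ]), 'joint_vel': array([-1.25045935e-05, -6.59504021e-04,  5.08439494e-04,  6.32710104e-04,
        9.63689010e-04, -2.53495607e-04,  7.49678077e-04]), 'joint_efforts': array([ 9.75073249e-05, -5.32368600e+01,  2.14259187e-02, -2.51302117e+01,
        1.14244799e-02,  7.39615469e-03,  2.61451413e-05]), 'eef_pos': array([0.25160759, 0.59870479, 0.23033376]), 'tcp_rot': array([-6.20686453e-01, -3.07940807e+00,  2.77807919e-03]), 'wrist_force': array([-0.09113885, -0.11346908,  0.13351209]), 'wrist_torque': array([-0.01116664, -0.01422928, -0.02843516]), 'finger_gap': 0.08566355892307405}
scene {'vfov': 42.12088659292462, 'cx': 320.8618423065271, 'cy': 193.9119151406348, 'k1': 0.047584439098388207, 'rvec': array([ 1.44789007,  2.19516634, -0.81040805]), 'tvec': array([ 0.22272837, -0.33976193,  1.86895336])}
side {'vfov': 48.61175683899602, 'cx': 315.0009817743114, 'cy': 193.83120929567343, 'k1': -0.010709938740948012, 'rvec': array([ 2.28007913, -0.44689371,  0.16974978]), 'tvec': array([-0.50150981,  0.20312387,  1.17031836])}
wrist {'vfov': 64.56759256585094, 'cx': 324.1525492082398, 'cy': 201.82550526666026, 'k1': 0.021354427443446566, 'mount': array([[ 1.23433683e-03, -9.55696329e-01, -2.94351836e-01,
         7.61226254e-02],
       [ 9.99999048e-01,  9.97893284e-04,  9.53460008e-04,
        -8.13518621e-04],
       [-6.17486509e-04, -2.94352733e-01,  9.55696650e-01,
        -1.43854501e-01],
       [ 0.00000000e+00,  0.00000000e+00,  0.00000000e+00,
         1.00000000e+00]])}
```

View pics/scene0.png

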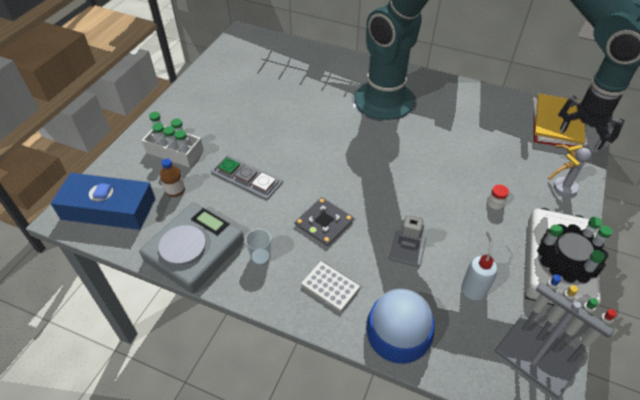

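View pics/side0.png

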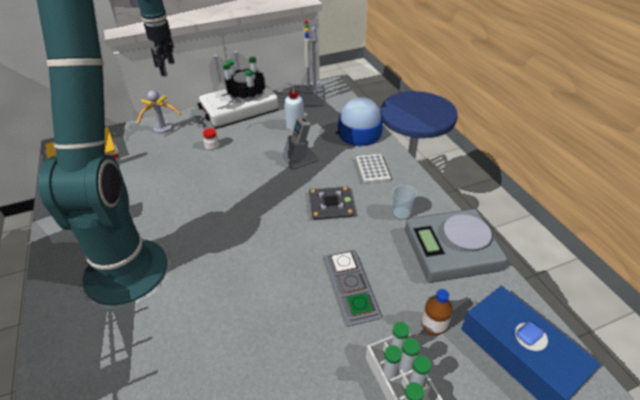

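View pics/wrist0.png

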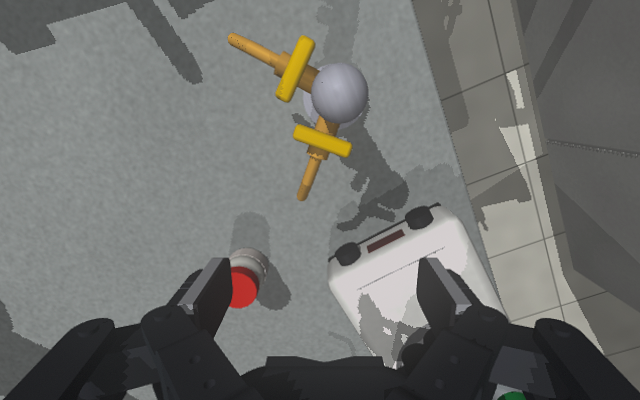

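```bash
cat > h.py <<'E'
import numpy as np, cv2
from bench import manip
from scipy.spatial.transform import Rotation as R
def cam(n,state=None):
    c=manip.get_calibration(n); f=200/np.tan(np.radians(c['vfov']/2))
    if n=='wrist':
        s=state or manip.observe()
        T=np.eye(4);T[:3,:3]=R.from_rotvec(s['tcp_rot']).as_matrix();T[:3,3]=s['eef_pos']
        M=T@c['mount']  # cam->world
        Rw=M[:3,:3].T; t=-Rw@M[:3,3]
    else:
        Rw=R.from_rotvec(c['rvec']).as_matrix(); t=np.array(c['tvec'])
    K=np.array([[f,0,c['cx']],[0,f,c['cy']],[0,0,1.]])
    return dict(K=K,R=Rw,t=t,D=np.array([c['k1'],0,0,0,0.]))
def proj(C,P):
    return cv2.projectPoints(np.atleast_2d(np.asarray(P,float)),cv2.Rodrigues(C['R'])[0],C['t'],C['K'],C['D'])[0][:,0]
def ray(C,uv):
    x=cv2.undistortPoints(np.atleast_2d(np.asarray(uv,float))[:,None],C['K'],C['D'])[:,0]
    d=np.c_[x,np.ones(len(x))]@C['R']
    return -C['R'].T@C['t'],d
def plane(C,uv,z):
    o,d=ray(C,uv); return o+d*((z-o[2])/d[:,2])[:,None]
def grab(n,name):
    s=manip.observe(); im=manip.camera(n)[:,:,::-1].copy(); cv2.imwrite(f'pics/{name}.png',im)
    np.savez(f'pics/{name}.npz',pos=s['eef_pos'],rot=s['tcp_rot']); return s,im
def wcam(name):
    d=np.load(f'pics/{name}.npz'); return cam('wrist',dict(eef_pos=d['pos'],tcp_rot=d['rot']))
def togo(p,Rm):
    "shift and turn in tool axes from current pose to p,Rm"
    s=manip.observe(); R0=R.from_rotvec(s['tcp_rot'])
    return R0.inv().apply(np.asarray(p)-s['eef_pos']).round(4),(R0.inv()*R.from_matrix(Rm)).as_rotvec().round(4)
E
python3 - <<'E'
from h import *
A=cam('scene');B=cam('side')
for n,a,b,z in [('green',(229,164),(359,304),.022),('white',(263,182),(344,262),.022),('stand',(324,220),(331,203),.02),('dock',(410,238),(300,150),.05),('jar',(500,192),(210,134),.06)]:
    print(n,plane(A,a,z).round(3),plane(B,b,z).round(3))
im=cv2.imread('pics/scene0.png');cv2.imwrite('pics/s_crop.png',cv2.resize(im[130:290,190:450],None,fx=3,fy=3,interpolation=cv2.INTER_CUBIC))
im=cv2.imread('pics/side0.png');cv2.imwrite('pics/b_crop.png',cv2.resize(im[100:350,250:420],None,fx=2.4,fy=2.4,interpolation=cv2.INTER_CUBIC))
s=manip.observe();print(R.from_rotvec(s['tcp_rot']).as_matrix().round(3))
E
```

```text
green [[ 0.518 -0.333  0.022]] [[ 0.518 -0.34   0.022]]
white [[ 0.544 -0.201  0.022]] [[ 0.537 -0.211  0.022]]
stand [[0.603 0.025 0.02 ]] [[0.594 0.007 0.02 ]]
dock [[0.59  0.271 0.05 ]] [[0.587 0.249 0.05 ]]
jar [[0.337 0.462 0.06 ]] [[0.329 0.443 0.06 ]]
[[-0.922  0.387 -0.   ]
 [ 0.387  0.922 -0.001]
 [-0.    -0.001 -1.   ]]
```

View pics/s_crop.png

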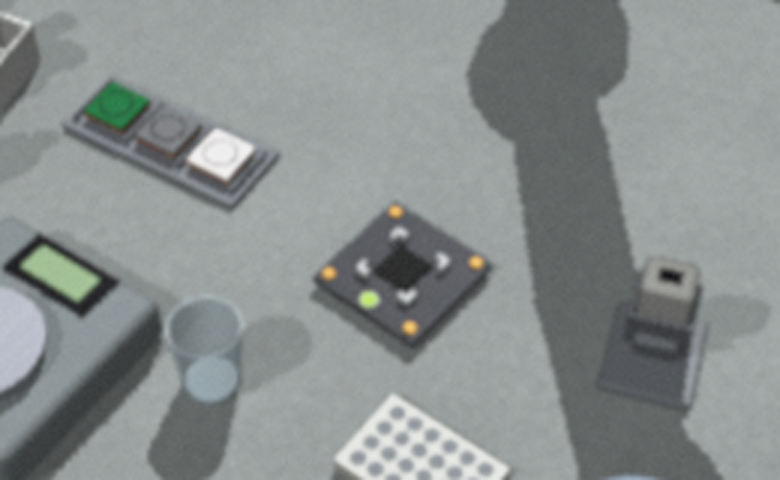

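View pics/b_crop.png

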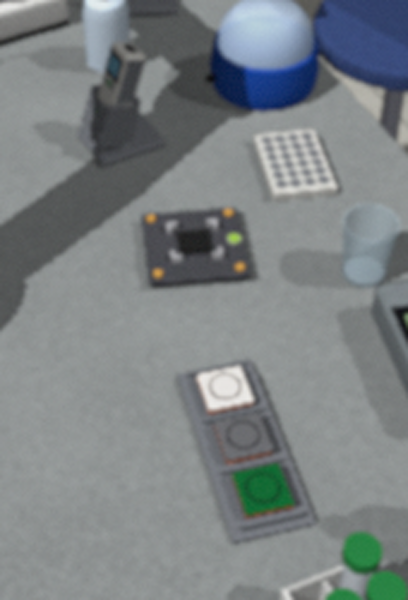

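Run:
```python
from h import *
s=manip.observe();R0=R.from_rotvec(s['tcp_rot']).as_matrix()
A=cam('scene');B=cam('side')
print(plane(A,(478,290),.03),plane(A,(487,262),.16),plane(B,(294,95),.18))
print(-A['R'].T@A['t'],-B['R'].T@B['t'])
yd=np.array([0.0,1,0]);Rd=np.c_[[-1,0,0],[0,1,0],[0,0,-1]]
print(togo([.55,.25,.33],R0),togo([.55,.25,.33],Rd))
print(proj(A,s['eef_pos']),proj(B,s['eef_pos']))
```

```text
[[0.66264245 0.47426688 0.03      ]] [[0.66717816 0.46619529 0.16      ]] [[0.6182539  0.37588865 0.18      ]]
[1.4480024  0.36853542 1.19394449] [ 0.21570777 -0.86183427  0.93441335]
(array([-0.4102, -0.2061, -0.0991]), array([-0., -0., -0.])) (array([-0.4102, -0.2061, -0.0991]), array([-1.300e-03, -2.000e-04, -3.979e-01]))
[[576.12210853 142.85307584]] [[168.64594595  73.01670607]]
```

Request:
{"method": "send_rows", "body": {"plan": [{"tx":-0.04,"ty":-0.02,"tz":-0.01,"grip":1},{"tx":-0.076,"ty":-0.038,"tz":-0.02,"grip":1},{"tx":-0.112,"ty":-0.056,"tz":-0.03,"grip":1},{"tx":-0.148,"ty":-0.074,"tz":-0.04,"grip":1},{"tx":-0.184,"ty":-0.092,"tz":-0.05,"grip":1}]}}

```text
validation failed for argument at $.pl...
```

Request:
{"method": "send_rows", "body": {"plan": [{"tx":-0.036,"ty":-0.018,"tz":-0.01,"grip":1},{"tx":-0.072,"ty":-0.036,"tz":-0.02,"grip":1},{"tx":-0.108,"ty":-0.054,"tz":-0.03,"grip":1},{"tx":-0.144,"ty":-0.072,"tz":-0.04,"grip":1},{"tx":-0.18,"ty":-0.09,"tz":-0.05,"grip":1}]}}

```text
validation failed for argument at $.pl...
```

Request:
{"method": "send_rows", "body": {"plan": [{"tx":-0.036,"ty":-0.018,"rz":-0.12},{"tx":-0.046,"ty":-0.024,"rz":-0.24},{"tx":-0.046,"ty":-0.024,"rz":-0.36},{"tx":-0.046,"ty":-0.024,"rz":-0.398},{"tx":-0.046,"ty":-0.024,"rz":-0.398}]}}

```text
validation failed for argument at $.pl...
```

Run:
```python
from h import *
s,im=grab('wrist','w1');print(s['time'],s['eef_pos'],R.from_rotvec(s['tcp_rot']).as_matrix().round(3),s['q'].round(2))
```

```text
0.15 [0.25169664 0.5988417  0.23055567] [[-0.922  0.387 -0.   ]
 [ 0.387  0.922 -0.001]
 [-0.    -0.001 -1.   ]] [-1.22  0.47 -0.01  1.6   0.01  1.07 -0.06]
```

View pics/w1.png

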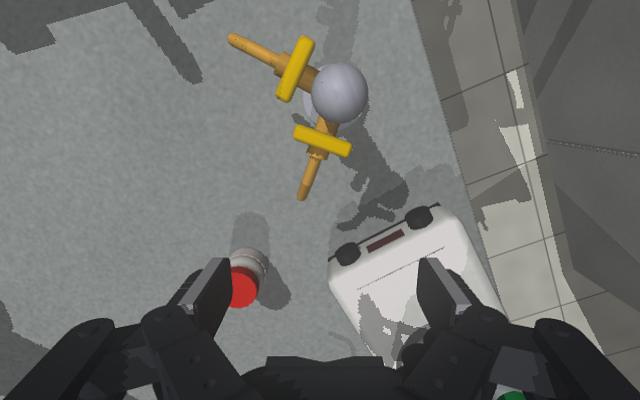

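The calls were refused, so nothing moved and the picture is unchanged. I'll try again with every key filled in.

Request:
{"method": "send_rows", "body": {"plan": [{"tx":-0.036,"ty":-0.018,"tz":-0.01,"rx":0.0,"ry":0.0,"rz":0.0,"grip":1.0},{"tx":-0.072,"ty":-0.036,"tz":-0.02,"rx":0.0,"ry":0.0,"rz":0.0,"grip":1.0},{"tx":-0.108,"ty":-0.054,"tz":-0.03,"rx":0.0,"ry":0.0,"rz":0.0,"grip":1.0},{"tx":-0.144,"ty":-0.072,"tz":-0.04,"rx":0.0,"ry":0.0,"rz":0.0,"grip":1.0},{"tx":-0.18,"ty":-0.09,"tz":-0.05,"rx":0.0,"ry":0.0,"rz":0.0,"grip":1.0}]}}

```text
time: 0.62
eef_pos: [0.3838, 0.4448, 0.2816]
tcp_rot: [-0.62, -3.08, 0.0]
wrist_force: [0.4, 0.6, 0.2]
finger_gap: 0.0854
```

Request:
{"method": "send_rows", "body": {"plan": [{"tx":-0.036,"ty":-0.018,"tz":-0.01,"rx":0.0,"ry":0.0,"rz":0.0,"grip":1.0},{"tx":-0.072,"ty":-0.036,"tz":-0.02,"rx":0.0,"ry":0.0,"rz":0.0,"grip":1.0},{"tx":-0.108,"ty":-0.054,"tz":-0.03,"rx":0.0,"ry":0.0,"rz":-0.12,"grip":1.0},{"tx":-0.144,"ty":-0.072,"tz":-0.04,"rx":0.0,"ry":0.0,"rz":-0.24,"grip":1.0},{"tx":-0.18,"ty":-0.09,"tz":-0.05,"rx":0.0,"ry":0.0,"rz":-0.36,"grip":1.0}]}}

```text
time: 1.03
eef_pos: [0.5114, 0.2962, 0.3305]
tcp_rot: [0.064, 3.141, 0.0]
wrist_force: [0.9, 0.5, -0.2]
finger_gap: 0.0852
```

Run:
```python
from h import *
s,im=grab('wrist','w1');print(s['time'],s['eef_pos'],R.from_rotvec(s['tcp_rot']).as_matrix().round(3),s['q'].round(2))
```

```text
1.0333 [0.51140696 0.29621846 0.33050543] [[-0.999  0.041  0.   ]
 [ 0.041  0.999  0.   ]
 [-0.     0.    -1.   ]] [-0.66  0.28  0.09  1.64 -0.03  1.22  0.97]
```

View pics/w1.png

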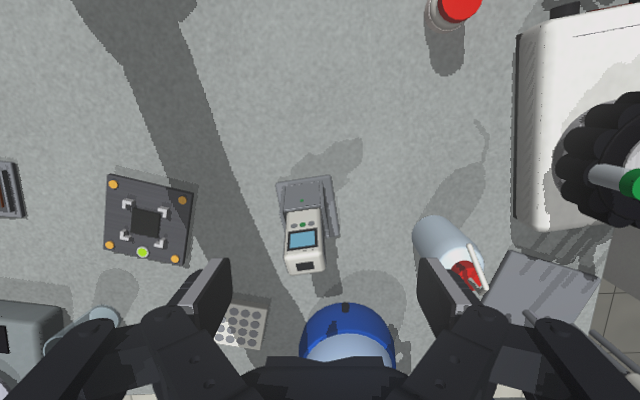

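Run:
```python
from h import *
im=cv2.imread('pics/w1.png')
cv2.imwrite('pics/w1a.png',cv2.resize(im[160:280,90:210],None,fx=5,fy=5,interpolation=cv2.INTER_CUBIC))
cv2.imwrite('pics/w1b.png',cv2.resize(im[165:285,255:375],None,fx=5,fy=5,interpolation=cv2.INTER_CUBIC))
```

```text
(no output)
```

View pics/w1a.png

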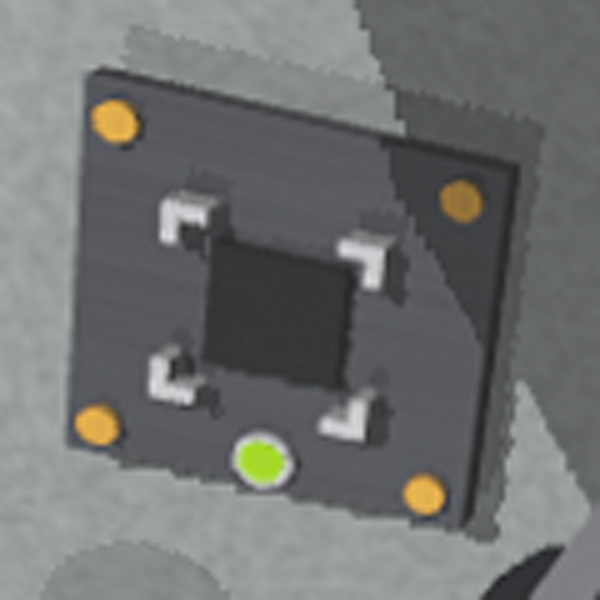

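View pics/w1b.png

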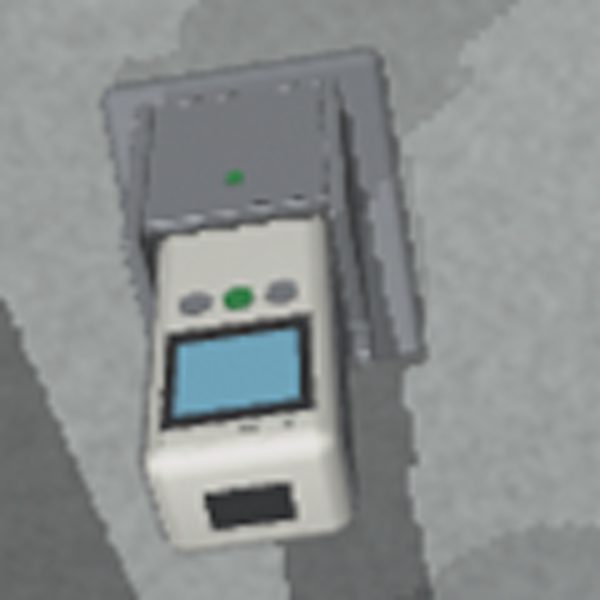

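Run:
```python
from h import *
C=wcam('w1')
px=lambda l,o:(np.array(l)+.5)/5-.5+np.array(o)
P=plane(C,px([(115,121),(462,201),(425,494),(97,425)],(90,160)),.016);print(P.round(4),P.mean(0))
print([np.linalg.norm(P[i]-P[i-1]) for i in range(4)])
for i in range(4): d=P[i]-P[i-1];print(np.degrees(np.arctan2(d[1],d[0])))
Q=plane(C,px([(93,72),(518,165),(465,525),(68,445)],(90,160)),.016);print(Q.mean(0),[np.linalg.norm(Q[i]-Q[i-1]) for i in range(4)])
Q=plane(C,px([(224,240),(352,265),(340,388),(205,360)],(90,160)),.02);print(Q.mean(0),[np.linalg.norm(Q[i]-Q[i-1]) for i in range(4)])
D=plane(C,px([(108,92),(380,50),(424,355)],(255,165)),.006);print(D,[np.linalg.norm(D[i]-D[i-1]) for i in range(3)],D[2]-D[1])
print(plane(C,px([(248,505)],(255,165)),.15))
for t in ((150,195),(225,205)): print(plane(C,[t],.02))
print(plane(C,[(8,190)],.02))
```

```text
[[ 0.5361 -0.017   0.016 ]
 [ 0.5646  0.0799  0.016 ]
 [ 0.6611  0.0517  0.016 ]
 [ 0.6329 -0.0454  0.016 ]] [0.59866981 0.01729166 0.016     ]
[np.float64(0.10083753666271135), np.float64(0.10104798485353746), np.float64(0.10055329479535549), np.float64(0.10108911913742376)]
163.66375449703926
73.60653099115406
-16.312872985178505
-106.23233693628828
[0.59680222 0.02128528 0.016     ] [np.float64(0.12337741630659721), np.float64(0.12276491793369561), np.float64(0.12385999995355575), np.float64(0.12295837630088041)]
[0.59700567 0.02102516 0.02      ] [np.float64(0.040681700287415544), np.float64(0.03753782747300957), np.float64(0.04134539652709079), np.float64(0.040557623765538724)]
[[0.54660572 0.2218764  0.006     ]
 [0.53687982 0.30490849 0.006     ]
 [0.63691754 0.31562387 0.006     ]] [np.float64(0.13017224336333477), np.float64(0.08359976956567111), np.float64(0.10060996910566139)] [ 1.00037726e-01  1.07153732e-02 -5.55111512e-17]
[[0.61029786 0.26936405 0.15      ]]
[[0.55422832 0.03616559 0.02      ]]
[[0.57414875 0.14452846 0.02      ]]
[[ 0.5387702 -0.1650984  0.02     ]]
```

Request:
{"method": "send_rows", "body": {"plan": [{"tx":0.0,"ty":-0.04,"tz":0.0,"rx":0.0,"ry":0.0,"rz":0.12,"grip":1.0},{"tx":0.0,"ty":-0.08,"tz":0.0,"rx":0.0,"ry":0.0,"rz":0.24,"grip":1.0},{"tx":0.0,"ty":-0.12,"tz":0.0,"rx":0.0,"ry":0.0,"rz":0.36,"grip":1.0},{"tx":0.0,"ty":-0.16,"tz":0.0,"rx":0.0,"ry":0.0,"rz":0.48,"grip":1.0},{"tx":0.0,"ty":-0.2,"tz":0.0,"rx":0.0,"ry":0.0,"rz":0.6,"grip":1.0}]}}

```text
time: 1.5
eef_pos: [0.5006, 0.0965, 0.3299]
tcp_rot: [-1.008, -2.975, -0.0]
wrist_force: [0.5, 0.1, 0.3]
finger_gap: 0.0855
```

Request:
{"method": "send_rows", "body": {"plan": [{"tx":-0.024,"ty":-0.032,"tz":0.0,"rx":0.0,"ry":0.0,"rz":0.12,"grip":1.0},{"tx":-0.048,"ty":-0.064,"tz":0.0,"rx":0.0,"ry":0.0,"rz":0.24,"grip":1.0},{"tx":-0.072,"ty":-0.096,"tz":0.0,"rx":0.0,"ry":0.0,"rz":0.36,"grip":1.0},{"tx":-0.096,"ty":-0.128,"tz":0.0,"rx":0.0,"ry":0.0,"rz":0.48,"grip":1.0},{"tx":-0.12,"ty":-0.16,"tz":0.0,"rx":0.0,"ry":0.0,"rz":0.6,"grip":1.0}]}}

```text
time: 1.92
eef_pos: [0.5, -0.1034, 0.3301]
tcp_rot: [1.842, 2.545, 0.001]
wrist_force: [1.4, -0.4, 0.7]
finger_gap: 0.0852
```

Run:
```python
from h import *
a=np.radians(-10)
Rd=np.c_[[-np.sin(a)*-1*-1,0,0],[np.cos(a),np.sin(a),0],[0,0,-1]]
Rd[:,0]=np.cross(Rd[:,1],Rd[:,2])
print(togo([.50,-.30,.25],Rd))
s,im=grab('wrist','w2');print(s['time'],s['eef_pos'],s['q'].round(2))
```

```text
(array([-0.1867, -0.0615,  0.08  ]), array([ 6.000e-04, -4.000e-04,  4.922e-01]))
1.9167 [ 0.50003993 -0.10342697  0.33009503] [-0.29  0.13  0.48  1.84 -0.07  1.18  0.53]
```

View pics/w2.png

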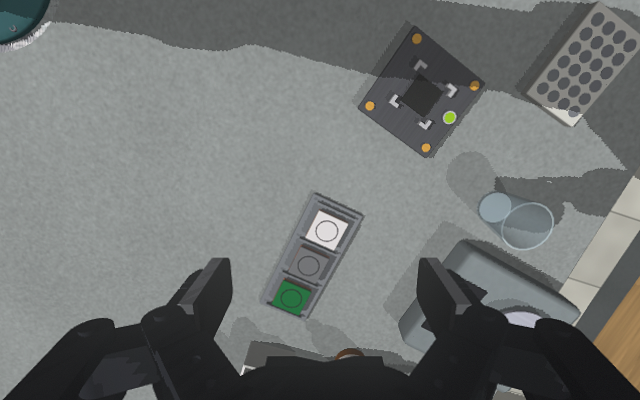

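Run:
```python
from h import *
C=wcam('w2')
P=plane(C,[(327,231),(308,265),(291,298)],.022);print(P.round(4)); d=P[0]-P[2];print(np.linalg.norm(d),np.degrees(np.arctan2(d[1],d[0])))
print(plane(C,[(417,39),(474,86),(426,148),(370,106)],.016).mean(0),plane(C,[(424,95)],.02))
a=np.arctan2(d[1],d[0])-np.pi/2
y=np.array([np.cos(a),np.sin(a),0]);z=np.array([0,0,-1.]);Rd=np.c_[np.cross(y,z),y,z]
print(togo([*(P[2][:2]),.20],Rd))
```

```text
[[ 0.5381 -0.2074  0.022 ]
 [ 0.5278 -0.272   0.022 ]
 [ 0.5194 -0.3382  0.022 ]]
0.1322035343680337 81.84215460247329
[0.59895638 0.01925069 0.016     ] [[0.60042739 0.02127351 0.02      ]]
(array([-0.2206, -0.0474,  0.1316]), array([0.0008, 0.0049, 0.4433]))
```

Request:
{"method": "send_rows", "body": {"plan": [{"tx":-0.033,"ty":-0.007,"tz":0.02,"rx":0.0,"ry":0.0,"rz":0.11,"grip":1.0},{"tx":-0.066,"ty":-0.014,"tz":0.04,"rx":0.0,"ry":0.0,"rz":0.22,"grip":1.0},{"tx":-0.099,"ty":-0.021,"tz":0.06,"rx":0.0,"ry":0.0,"rz":0.33,"grip":1.0},{"tx":-0.132,"ty":-0.028,"tz":0.08,"rx":0.0,"ry":0.0,"rz":0.443,"grip":1.0},{"tx":-0.164,"ty":-0.035,"tz":0.1,"rx":0.0,"ry":0.0,"rz":0.443,"grip":1.0}]}}

```text
time: 2.38
eef_pos: [0.5198, -0.2694, 0.2289]
tcp_rot: [2.354, 2.08, 0.0]
wrist_force: [1.3, 0.2, 0.5]
finger_gap: 0.0853
```

Run:
```python
from h import *
s,im=grab('wrist','w3');print(s['time'],s['eef_pos'],s['q'].round(2))
cv2.imwrite('pics/w3.png',im)
```

```text
2.3833 [ 0.51981863 -0.2694163   0.2289203 ] [-0.05  0.4   0.6   1.8  -0.26  1.02  0.53]
```

View pics/w3.png

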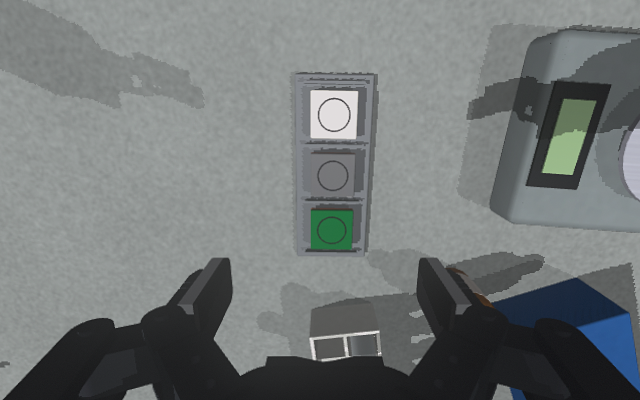

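Run:
```python
from h import *
A=cam('scene');B=cam('side');C=wcam('w3')
print('reagent',plane(A,[(172,190)],.02),plane(B,[(436,325)],.02), plane(A,[(168,163)],.125),plane(B,[(442,295)],.125))
print('tubes',plane(A,[(155,117),(176,124),(167,131),(180,133),(155,127)],.11).round(3),'\n',plane(B,[(400,330),(411,346),(392,354),(421,365),(414,392)],.11).round(3))
P=plane(C,[(334,115),(332,176),(331.5,230)],.022);print(P.round(4)); d=P[0]-P[2];print(np.linalg.norm(d),np.degrees(np.arctan2(d[1],d[0])))
a=np.arctan2(d[1],d[0])-np.pi/2
y=np.array([np.cos(a),np.sin(a),0]);z=np.array([0,0,-1.]);Rd=np.c_[np.cross(y,z),y,z]
print(togo([*(P[2][:2]),.12],Rd))
```

```text
reagent [[ 0.67810928 -0.43614712  0.02      ]] [[ 0.65718578 -0.45671692  0.02      ]] [[ 0.66513095 -0.4318127   0.125     ]] [[ 0.65815746 -0.44672808  0.125     ]]
tubes [[ 0.501 -0.593  0.11 ]
 [ 0.503 -0.515  0.11 ]
 [ 0.541 -0.523  0.11 ]
 [ 0.533 -0.482  0.11 ]
 [ 0.54  -0.566  0.11 ]] 
 [[ 0.539 -0.478  0.11 ]
 [ 0.542 -0.518  0.11 ]
 [ 0.499 -0.518  0.11 ]
 [ 0.539 -0.559  0.11 ]
 [ 0.5   -0.599  0.11 ]]
[[ 0.537  -0.2073  0.022 ]
 [ 0.5273 -0.273   0.022 ]
 [ 0.5192 -0.3382  0.022 ]]
0.13209599408841768 82.25114376812218
(array([-0.0608,  0.0107,  0.1053]), array([-0.0051,  0.0052,  0.0086]))
```

Request:
{"method": "send_rows", "body": {"plan": [{"tx":-0.02,"ty":0.004,"tz":0.02,"rx":-0.005,"ry":0.005,"rz":0.005,"grip":1.0},{"tx":-0.04,"ty":0.008,"tz":0.05,"rx":-0.005,"ry":0.005,"rz":0.005,"grip":1.0},{"tx":-0.061,"ty":0.0107,"tz":0.08,"rx":-0.005,"ry":0.005,"rz":0.005,"grip":1.0},{"tx":-0.061,"ty":0.0107,"tz":0.105,"rx":-0.005,"ry":0.005,"rz":0.005,"grip":1.0},{"tx":-0.061,"ty":0.0107,"tz":0.125,"rx":-0.005,"ry":0.005,"rz":0.005,"grip":0.9}]}}

```text
time: 2.85
eef_pos: [0.5217, -0.331, 0.1024]
tcp_rot: [-2.356, -2.076, -0.008]
wrist_force: [-1.4, 1.2, -0.5]
finger_gap: 0.0773
```

Run:
```python
from h import *
s,im=grab('wrist','w4');print(s['time'],s['eef_pos'],R.from_rotvec(s['tcp_rot']).as_matrix().round(4),s['q'].round(2),s['wrist_force'])
C=wcam('w4'); print(proj(C,s['eef_pos']),proj(C,[.5192,-.3382,.022]))
```

```text
2.85 [ 0.52167844 -0.33095784  0.10236089] [[ 0.126   0.992   0.003 ]
 [ 0.992  -0.126   0.0048]
 [ 0.0051  0.0024 -1.    ]] [ 0.13  0.61  0.52  1.81 -0.41  0.83  0.73] [-1.37079501  1.22614096 -0.54110904]
[[326.31388775 259.56274753]] [[323.24976455 219.1122556 ]]
```

View pics/w4.png

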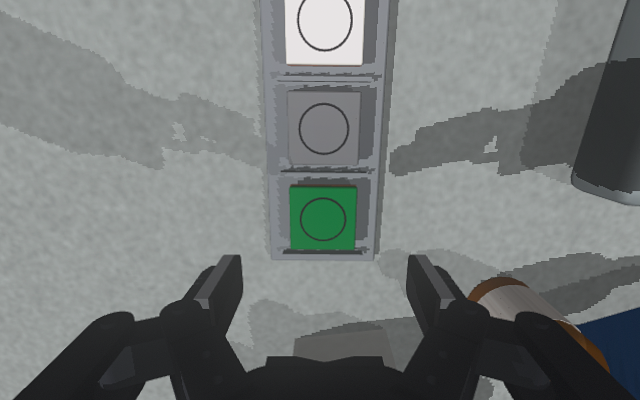

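```bash
cat >> h.py <<'E'
def down(yaw):
    y=np.array([np.cos(yaw),np.sin(yaw),0]);z=np.array([0,0,-1.]);return np.c_[np.cross(y,z),y,z]
E
python3 - <<'E'
from h import *
s=manip.observe();print(s['eef_pos'],s['joint_vel'].round(3))
print(togo([.5192,-.3382,.03],down(np.radians(-8))))
E
```

```text
[ 0.52014814 -0.32860284  0.09889178] [-0.031 -0.043  0.006  0.005  0.043  0.098 -0.035]
(array([-0.0102,  0.0005,  0.0688]), array([-0.0031, -0.0076,  0.0148]))
```

Request:
{"method": "send_rows", "body": {"plan": [{"tx":-0.01,"ty":0.0005,"tz":0.015,"rx":-0.003,"ry":-0.004,"rz":0.014,"grip":0.85},{"tx":-0.01,"ty":0.0005,"tz":0.03,"rx":-0.003,"ry":-0.004,"rz":0.014,"grip":0.85},{"tx":-0.01,"ty":0.0005,"tz":0.05,"rx":-0.003,"ry":-0.004,"rz":0.014,"grip":0.85},{"tx":-0.01,"ty":0.0005,"tz":0.05,"rx":-0.003,"ry":-0.004,"rz":0.014,"grip":0.85}]}}

```text
time: 3.23
eef_pos: [0.521, -0.3378, 0.0518]
tcp_rot: [-2.368, -2.064, -0.007]
wrist_force: [-0.9, 0.0, -0.3]
finger_gap: 0.0724
```

Run:
```python
from h import *
s,im=grab('wrist','w5');print(s['time'],s['eef_pos'],s['joint_vel'].round(3),s['finger_gap'])
C=wcam('w5'); print(proj(C,[.5192,-.3382,.022]))
print(togo([.5192,-.3382,.007],down(np.radians(-8))))
```

```text
3.2333 [ 0.52095165 -0.33780877  0.0517539 ] [-0.011 -0.041  0.021 -0.016  0.026  0.051 -0.019] 0.07241915752793573
[[322.97553851 237.18770482]]
(array([-0.0002, -0.0027,  0.0464]), array([ 0.0044, -0.0029,  0.0025]))
```

View pics/w5.png

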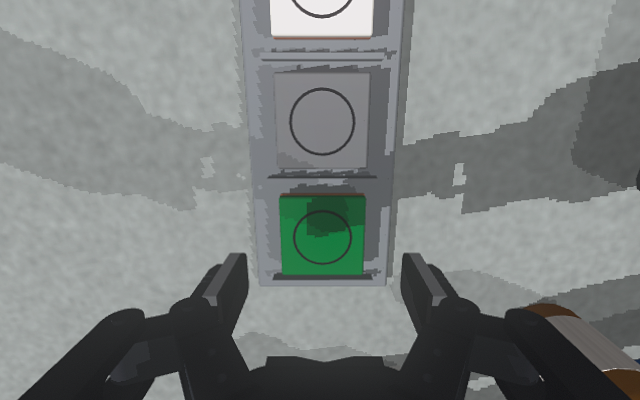

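Request:
{"method": "send_rows", "body": {"plan": [{"tx":0.0,"ty":-0.0025,"tz":0.02,"rx":0.004,"ry":-0.003,"rz":0.0,"grip":0.85},{"tx":0.0,"ty":-0.0025,"tz":0.034,"rx":0.004,"ry":-0.003,"rz":0.0,"grip":0.85},{"tx":0.0,"ty":-0.0025,"tz":0.042,"rx":0.004,"ry":-0.003,"rz":0.0,"grip":0.8},{"tx":0.0,"ty":-0.0025,"tz":0.045,"rx":0.004,"ry":-0.003,"rz":0.0,"grip":0.75},{"tx":0.0,"ty":-0.0025,"tz":0.045,"rx":0.004,"ry":-0.003,"rz":0.0,"grip":0.7}], "squeeze": 30}}

```text
time: 3.7
eef_pos: [0.5203, -0.3394, 0.0095]
tcp_rot: [2.366, 2.061, 0.002]
wrist_force: [-1.1, 0.5, 0.8]
finger_gap: 0.06
```

Run:
```python
from h import *
s,im=grab('wrist','w6');print(s['time'],s['eef_pos'],s['joint_vel'].round(3),s['finger_gap'],s['wrist_force'])
C=wcam('w6'); print(proj(C,[.5192,-.3382,.022]))
print(togo([.5192,-.3382,.007],down(np.radians(-8))))
```

```text
3.7 [ 0.52030641 -0.33940226  0.00954937] [-0.004 -0.018  0.013 -0.011  0.005  0.006 -0.003] 0.060033307070726995 [-1.12921339  0.50558951  0.81796957]
[[323.84175486 270.08612759]]
(array([ 0.0014, -0.0017,  0.0032]), array([0.0042, 0.0019, 0.0018]))
```

View pics/w6.png

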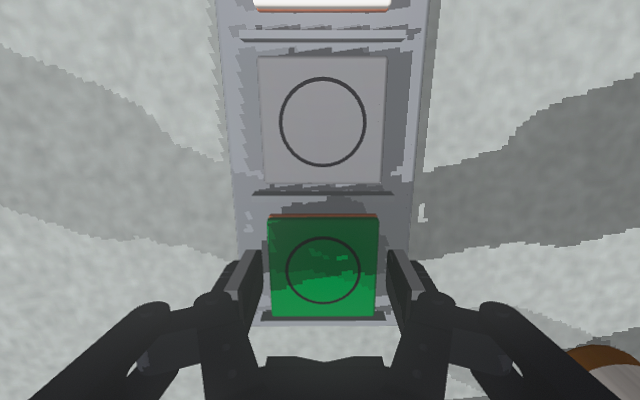

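Request:
{"method": "send_rows", "body": {"plan": [{"tx":0.001,"ty":-0.0012,"tz":0.002,"rx":0.003,"ry":0.0,"rz":0.0,"grip":0.6},{"tx":0.001,"ty":-0.0012,"tz":0.002,"rx":0.003,"ry":0.0,"rz":0.0,"grip":0.5},{"tx":0.001,"ty":-0.0012,"tz":0.002,"rx":0.003,"ry":0.0,"rz":0.0,"grip":0.4},{"tx":0.001,"ty":-0.0012,"tz":0.002,"rx":0.003,"ry":0.0,"rz":0.0,"grip":0.3},{"tx":0.001,"ty":-0.0012,"tz":0.002,"rx":0.003,"ry":0.0,"rz":0.0,"grip":0.3}], "squeeze": 30}}

```text
time: 4.17
eef_pos: [0.52, -0.3389, 0.0087]
tcp_rot: [2.367, 2.061, -0.0]
wrist_force: [-0.2, 1.0, 5.3]
finger_gap: 0.0496
```

Run:
```python
from h import *
s,im=grab('wrist','w7');print(s['time'],s['eef_pos'],s['joint_vel'].round(3),s['finger_gap'],s['wrist_force'])
```

```text
4.1667 [ 0.51997672 -0.33894862  0.00873504] [-0.001  0.001 -0.001  0.    -0.     0.     0.001] 0.0496203628226658 [-0.20053934  1.01495277  5.30949508]
```

View pics/w7.png

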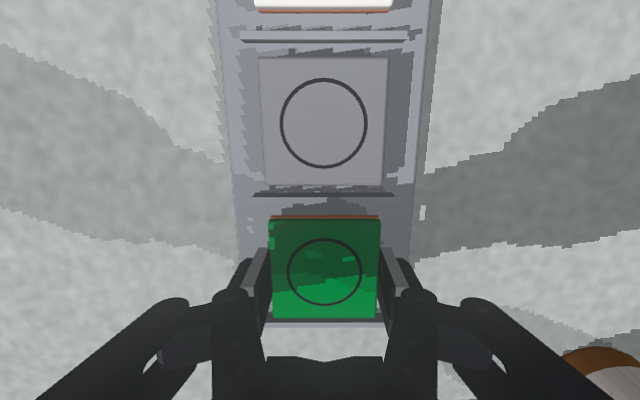

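Request:
{"method": "send_rows", "body": {"plan": [{"tx":0.0,"ty":0.0,"tz":-0.004,"rx":0.0,"ry":0.0,"rz":0.0,"grip":0.3},{"tx":0.0,"ty":0.0,"tz":-0.018,"rx":0.0,"ry":0.0,"rz":0.0,"grip":0.3},{"tx":0.0,"ty":0.0,"tz":-0.04,"rx":0.0,"ry":0.0,"rz":0.0,"grip":0.3},{"tx":0.0,"ty":0.0,"tz":-0.07,"rx":0.0,"ry":0.0,"rz":0.0,"grip":0.3},{"tx":0.02,"ty":0.0,"tz":-0.09,"rx":0.0,"ry":0.0,"rz":0.0,"grip":0.3}], "squeeze": 40}}

```text
time: 4.63
eef_pos: [0.521, -0.3234, 0.101]
tcp_rot: [2.37, 2.052, -0.004]
wrist_force: [0.6, -1.1, 0.6]
finger_gap: 0.0491
```

Run:
```python
from h import *
s,im=grab('wrist','w8');print(s['time'],s['eef_pos'],s['joint_vel'].round(3),s['finger_gap'],s['wrist_force'])
print(togo([.597,.021,.10],down(np.radians(-16.3))))
```

```text
4.6333 [ 0.52097771 -0.32337213  0.10101497] [-0.602 -0.481  0.179  0.193  0.22   0.268 -0.533] 0.04909269528293584 [ 0.61309739 -1.08849925  0.63339935]
(array([0.3447, 0.0252, 0.0034]), array([0.0073, 0.0008, 0.1469]))
```

View pics/w8.png

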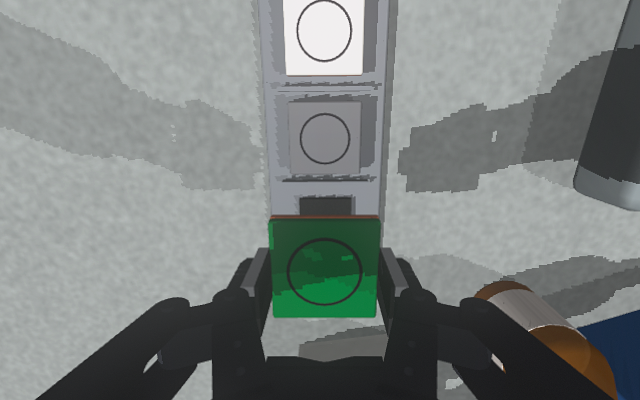

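Request:
{"method": "send_rows", "body": {"plan": [{"tx":0.04,"ty":0.003,"tz":0.0,"rx":0.004,"ry":0.0,"rz":0.04,"grip":0.3},{"tx":0.08,"ty":0.006,"tz":0.0,"rx":0.004,"ry":0.0,"rz":0.08,"grip":0.3},{"tx":0.12,"ty":0.009,"tz":0.0,"rx":0.004,"ry":0.0,"rz":0.12,"grip":0.3},{"tx":0.16,"ty":0.012,"tz":0.0,"rx":0.004,"ry":0.0,"rz":0.145,"grip":0.3},{"tx":0.2,"ty":0.015,"tz":0.0,"rx":0.004,"ry":0.0,"rz":0.145,"grip":0.3}]}}

```text
time: 5.1
eef_pos: [0.5643, -0.1203, 0.098]
tcp_rot: [-2.512, -1.884, 0.005]
wrist_force: [1.1, 0.2, -0.3]
finger_gap: 0.0488
```

Run:
```python
from h import *
s,im=grab('wrist','w9');print(s['time'],s['eef_pos'],s['joint_vel'].round(3),s['finger_gap'],s['wrist_force'])
print(togo([.597,.021,.08],down(np.radians(-16.3))))
```

```text
5.1 [ 0.56430388 -0.12027675  0.09798584] [-0.83  -0.02  -0.018  0.024  0.015 -0.022 -0.805] 0.04884135158448003 [ 1.13539905  0.23760224 -0.34072889]
(array([ 0.1333, -0.0055,  0.0178]), array([-0.0053, -0.0049,  0.0134]))
```

View pics/w9.png

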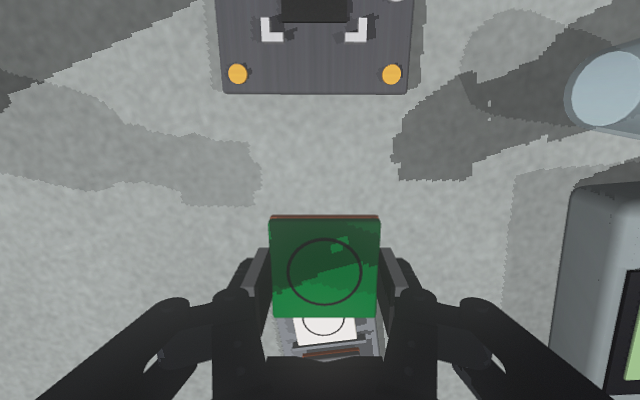

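Request:
{"method": "send_rows", "body": {"plan": [{"tx":0.035,"ty":-0.003,"tz":0.0,"rx":-0.003,"ry":-0.003,"rz":0.01,"grip":0.3},{"tx":0.06,"ty":-0.0055,"tz":0.01,"rx":-0.003,"ry":-0.003,"rz":0.01,"grip":0.3},{"tx":0.07,"ty":-0.0055,"tz":0.015,"rx":-0.003,"ry":-0.003,"rz":0.01,"grip":0.3},{"tx":0.07,"ty":-0.0055,"tz":0.018,"rx":-0.003,"ry":-0.003,"rz":0.01,"grip":0.3},{"tx":0.07,"ty":-0.0055,"tz":0.018,"rx":-0.003,"ry":-0.003,"rz":0.01,"grip":0.3}]}}

```text
time: 5.57
eef_pos: [0.5779, -0.0545, 0.0789]
tcp_rot: [2.519, 1.872, -0.009]
wrist_force: [-0.2, -0.0, -0.8]
finger_gap: 0.0491
```

Run:
```python
from h import *
s,im=grab('wrist','w10');print(s['time'],s['eef_pos'],s['joint_vel'].round(3),s['finger_gap'],s['wrist_force'])
print(togo([.597,.021,.08],down(np.radians(-16.3))))
cv2.imwrite('pics/w10a.png',cv2.resize(im[0:320,180:460],None,fx=2.0,fy=1.8,interpolation=cv2.INTER_CUBIC))
```

```text
5.5667 [ 0.57791212 -0.05447464  0.07887185] [ 0.031 -0.01   0.031  0.001  0.006  0.005 -0.006] 0.049069797644739 [-0.2258672  -0.02770078 -0.79716296]
(array([ 0.079 , -0.0041, -0.0012]), array([-0.0001,  0.0065, -0.0102]))
```

View pics/w10.png

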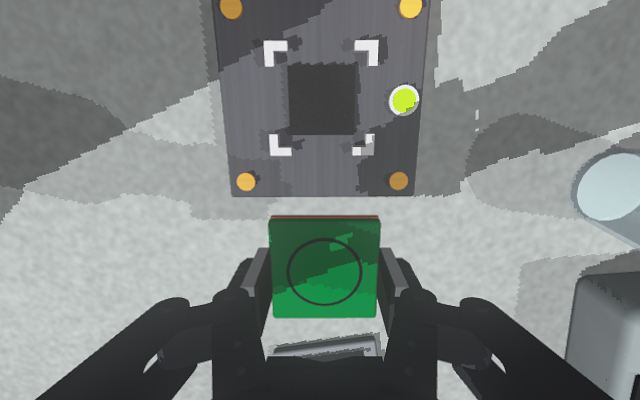

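Run:
```python
from h import *
im=cv2.imread('pics/w10.png')
cv2.imwrite('pics/w10a.png',cv2.resize(im[30:160,255:385],None,fx=4.6,fy=4.6,interpolation=cv2.INTER_CUBIC))
```

```text
(no output)
```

View pics/w10a.png

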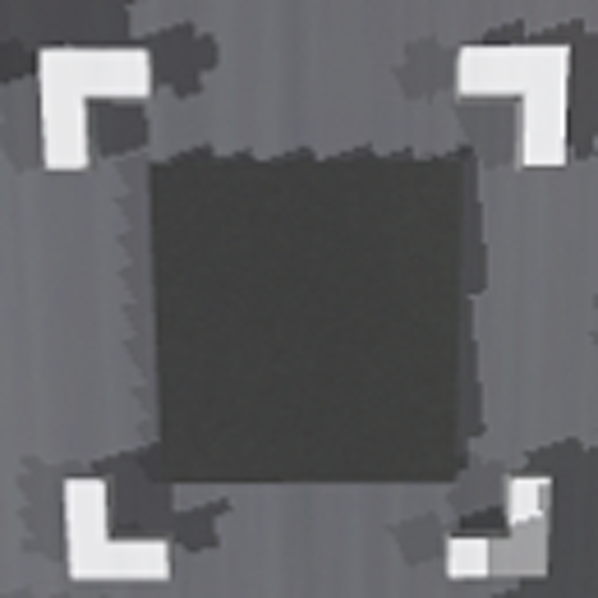

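Run:
```python
from h import *
C=wcam('w10'); d=np.load('pics/w10.npz'); R0=R.from_rotvec(d['rot'])
f=lambda l:(np.array(l)+.5)/4.6-.5+np.array((255,30))
for n,l,z in [('in',[(86,97),(522,95),(508,536),(106,540)],.025),('out',[(40,48),(570,46),(549,579),(70,580)],.025),('pad',[(150,163),(460,160),(456,480),(162,482)],.02)]:
    P=plane(C,f(l),z);print(n,P.mean(0).round(4),[round(np.linalg.norm(P[i]-P[i-1]),4) for i in range(4)],[round(np.degrees(np.arctan2(*(P[i]-P[i-1])[1::-1]))%90,2) for i in range(4)])
# tile in tool frame
im=cv2.imread('pics/w10.png')
m=cv2.inRange(im,(0,60,0),(90,255,90)); 
g=im[:,:,1].astype(int)-im[:,:,2]; m=((g>30)).astype(np.uint8)
n,lab,st,ce=cv2.connectedComponentsWithStats(m)
for i in range(1,n):
    if st[i,4]>500: print(st[i],ce[i])
# inner disk of the ring = green component inside
zt=d['pos'][2]+.0133
for uv in [(269,220),(380,220),(377,318),(273,318),(325,271.5)]:
    print(uv,R0.inv().apply(plane(C,[uv],zt)[0]-d['pos']).round(4))
```

```text
in [0.597  0.0192 0.025 ] [np.float64(0.054), np.float64(0.0536), np.float64(0.0537), np.float64(0.0541)] [np.float64(73.29), np.float64(73.56), np.float64(73.8), np.float64(73.89)]
out [0.5972 0.0191 0.025 ] [np.float64(0.0648), np.float64(0.0645), np.float64(0.0648), np.float64(0.065)] [np.float64(73.46), np.float64(73.51), np.float64(73.88), np.float64(73.44)]
pad [0.5972 0.0193 0.02  ] [np.float64(0.0399), np.float64(0.0396), np.float64(0.04), np.float64(0.0401)] [np.float64(73.57), np.float64(73.83), np.float64(74.26), np.float64(73.7)]
[ 268  221  113   98 6336] [324.13778409 266.76751894]
[ 290  241   70   63 3455] [324.19450072 272.1568741 ]
(269, 220) [ 0.026  -0.0252 -0.0134]
(380, 220) [ 0.026   0.0234 -0.0135]
(377, 318) [-0.0247  0.0247 -0.0132]
(273, 318) [-0.0248 -0.0258 -0.0131]
(325, 271.5) [ 0.0006 -0.0006 -0.0133]
```

Run:
```python
import cv2
im=cv2.imread('pics/w10.png')
cv2.imwrite('pics/w10b.png',cv2.resize(im[205:330,260:390],None,fx=4.6,fy=4.6,interpolation=cv2.INTER_CUBIC))
```

```text
(no output)
```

View pics/w10b.png

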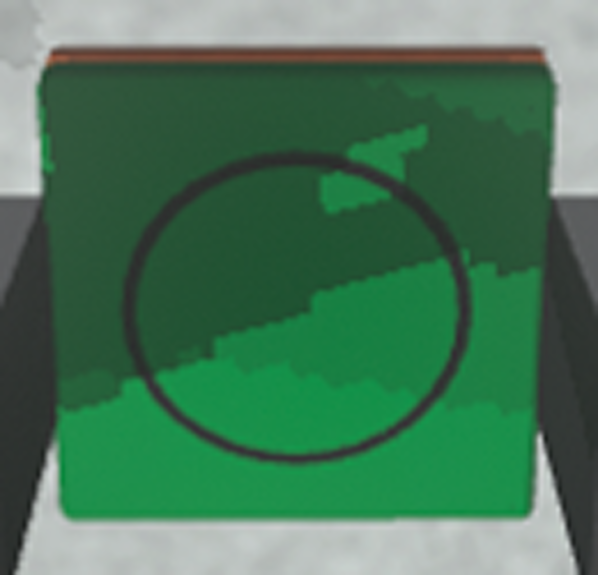

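Run:
```python
from h import *
s=manip.observe();print(s['eef_pos'])
Rd=down(np.radians(-16.35)); tgt=np.array([.5971,.0193,0])-Rd@[.0006,-.001,0];tgt[2]=.05;print(tgt,togo(tgt,Rd))
```

```text
[ 0.57801266 -0.05581572  0.07934943]
[0.59789066 0.01844276 0.05      ] (array([ 0.077 , -0.0025,  0.0289]), array([-0.0001,  0.0065, -0.0093]))
```

Request:
{"method": "send_rows", "body": {"plan": [{"tx":0.03,"ty":-0.001,"tz":0.0,"rx":0.0,"ry":0.006,"rz":-0.009,"grip":0.3},{"tx":0.06,"ty":-0.0025,"tz":0.005,"rx":0.0,"ry":0.006,"rz":-0.009,"grip":0.3},{"tx":0.077,"ty":-0.0025,"tz":0.015,"rx":0.0,"ry":0.006,"rz":-0.009,"grip":0.3},{"tx":0.077,"ty":-0.0025,"tz":0.029,"rx":0.0,"ry":0.006,"rz":-0.009,"grip":0.3},{"tx":0.077,"ty":-0.0025,"tz":0.029,"rx":0.0,"ry":0.006,"rz":-0.009,"grip":0.3}]}}

```text
time: 6.03
eef_pos: [0.5965, 0.0199, 0.0473]
tcp_rot: [-2.511, -1.884, 0.005]
wrist_force: [-1.1, -0.2, -1.3]
finger_gap: 0.0494
```

Request:
{"method": "send_rows", "body": {"plan": [{"tx":0.0,"ty":0.0,"tz":0.0,"rx":0.0,"ry":0.0,"rz":0.0,"grip":0.3},{"tx":0.0,"ty":0.0,"tz":0.0,"rx":0.0,"ry":0.0,"rz":0.0,"grip":0.3}]}}

```text
time: 6.2
eef_pos: [0.5982, 0.0178, 0.0501]
tcp_rot: [2.516, 1.88, -0.0]
wrist_force: [0.3, -0.8, -0.9]
finger_gap: 0.0487
```

Run:
```python
from h import *
s,im=grab('wrist','w11');print(s['time'],s['eef_pos'],s['joint_vel'].round(3),s['finger_gap'],s['wrist_force'])
Rd=down(np.radians(-16.35)); tgt=np.array([.5971,.0193,0])-Rd@[.0006,-.001,0];tgt[2]=.03;print(tgt,togo(tgt,Rd))
cv2.imwrite('pics/w11a.png',cv2.resize(im[130:400,160:490],None,fx=2.2,fy=2.2,interpolation=cv2.INTER_CUBIC))
C=wcam('w11')
ax=Rd[:,0];ay=Rd[:,1];c=np.array([.5971,.0193,.025])
print(proj(C,[c+sx*.027*ax+sy*.027*ay for sx in(1,-1) for sy in(-1,1)]))
```

```text
6.2 [0.5981841  0.01778809 0.05006547] [-0.003 -0.012 -0.    -0.006 -0.003 -0.002 -0.001] 0.048720091954946636 [ 0.28761992 -0.77314128 -0.89962931]
[0.59789066 0.01844276 0.03      ] (array([ 0.0001, -0.0007,  0.0204]), array([ 0.0009, -0.    , -0.0015]))
[[274.38777679 192.08655112]
 [372.1026912  192.01631545]
 [278.52865057 278.6106146 ]
 [368.2154348  278.5330111 ]]
```

View pics/w11a.png

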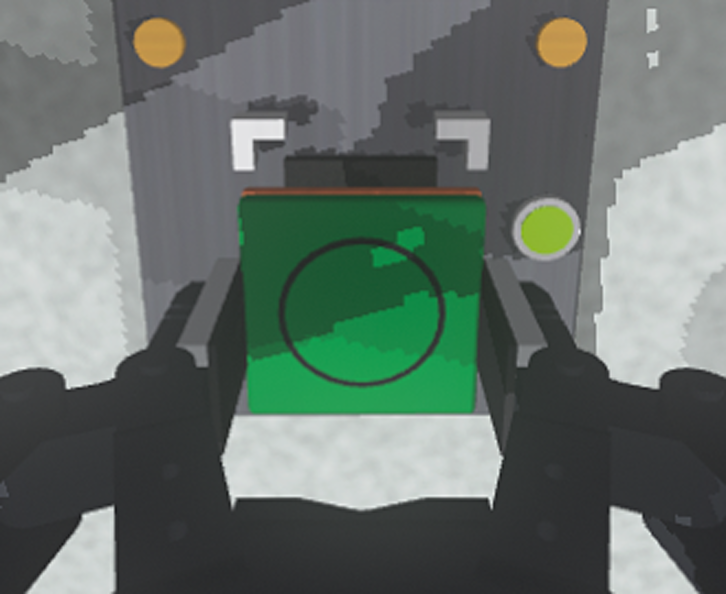

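Request:
{"method": "send_rows", "body": {"plan": [{"tx":-0.0009,"ty":-0.0003,"tz":0.01,"rx":0.0,"ry":0.0,"rz":-0.001,"grip":0.3},{"tx":-0.0009,"ty":-0.0003,"tz":0.02,"rx":0.0,"ry":0.0,"rz":-0.001,"grip":0.3},{"tx":-0.0009,"ty":-0.0003,"tz":0.024,"rx":0.0,"ry":0.0,"rz":-0.001,"grip":0.3},{"tx":-0.0009,"ty":-0.0003,"tz":0.027,"rx":0.0,"ry":0.0,"rz":-0.001,"grip":0.3},{"tx":-0.0009,"ty":-0.0003,"tz":0.027,"rx":0.0,"ry":0.0,"rz":-0.001,"grip":0.3}]}}

```text
time: 6.67
eef_pos: [0.5972, 0.0197, 0.0219]
tcp_rot: [-2.512, -1.885, 0.001]
wrist_force: [-0.3, -0.2, 0.8]
finger_gap: 0.0489
```

Run:
```python
from h import *
s,im=grab('wrist','w12');print(s['time'],s['eef_pos'],s['joint_vel'].round(3),s['finger_gap'],s['wrist_force'])
Rd=down(np.radians(-16.35));print(togo([.5971,.0179,.0167],Rd))
cv2.imwrite('pics/w12a.png',cv2.resize(im[130:400,160:490],None,fx=2.2,fy=2.2,interpolation=cv2.INTER_CUBIC))
```

```text
6.6667 [0.59722906 0.01968279 0.0219068 ] [-0.007 -0.014  0.01  -0.005  0.007  0.01  -0.005] 0.04887401901137661 [-0.28360054 -0.21067005  0.78446295]
(array([-0.0018, -0.    ,  0.0057]), array([-0.0005, -0.0005,  0.0023]))
```

View pics/w12a.png

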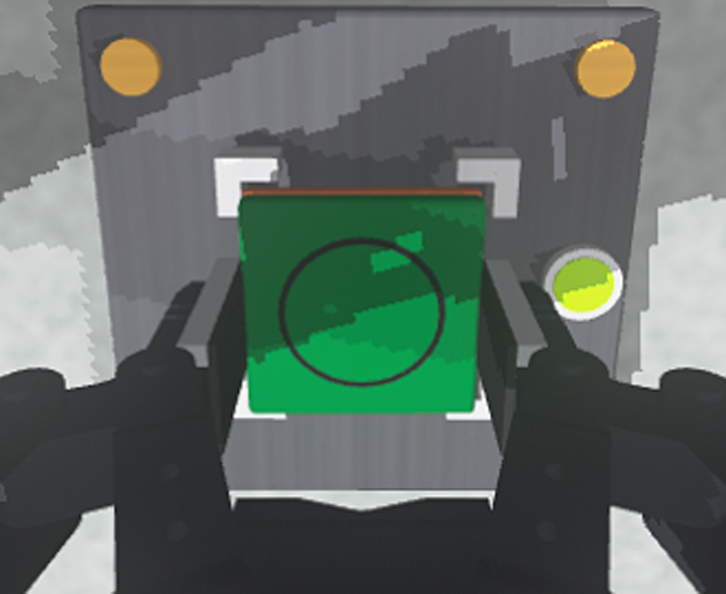

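Request:
{"method": "send_rows", "body": {"plan": [{"tx":0.0,"ty":0.0,"tz":0.0,"rx":0.0,"ry":0.0,"rz":0.0,"grip":0.3},{"tx":0.0,"ty":0.0,"tz":0.0,"rx":0.0,"ry":0.0,"rz":0.0,"grip":0.3},{"tx":0.0,"ty":0.0,"tz":0.0,"rx":0.0,"ry":0.0,"rz":0.0,"grip":0.3}]}}

```text
time: 6.97
eef_pos: [0.5982, 0.0198, 0.0233]
tcp_rot: [-2.512, -1.886, -0.002]
wrist_force: [0.4, 0.2, -0.4]
finger_gap: 0.0489
```

Run:
```python
from h import *
s,im=grab('wrist','w13');print(s['time'],s['eef_pos'],s['joint_vel'].round(3),s['finger_gap'],s['wrist_force'])
Rd=down(np.radians(-16.35));print(togo([.5971,.0179,.0167],Rd))
C=wcam('w13')
ax=Rd[:,0];ay=Rd[:,1];c=np.array([.5971,.0179,.025])
print('in',proj(C,[c+sx*.027*ax+sy*.027*ay for sx in(1,-1) for sy in(-1,1)]).round(1))
print('out',proj(C,[c+sx*.0325*ax+sy*.0325*ay for sx in(1,-1) for sy in(-1,1)]).round(1))
cv2.imwrite('pics/w13a.png',cv2.resize(im[180:330,245:405],None,fx=5,fy=4,interpolation=cv2.INTER_CUBIC))
```

```text
6.9667 [0.59819148 0.01983341 0.02328616] [ 0.    -0.001 -0.001  0.002 -0.001  0.     0.   ] 0.048909944637244664 [ 0.44119099  0.22630299 -0.42903367]
(array([-0.0022, -0.0005,  0.0066]), array([ 0.0008, -0.0012,  0.0026]))
in [[268.5 213.5]
 [382.2 213.9]
 [273.3 311.1]
 [376.5 311.3]]
out [[256.2 202.4]
 [394.6 202.8]
 [263.3 320. ]
 [386.3 320.3]]
```

View pics/w13a.png

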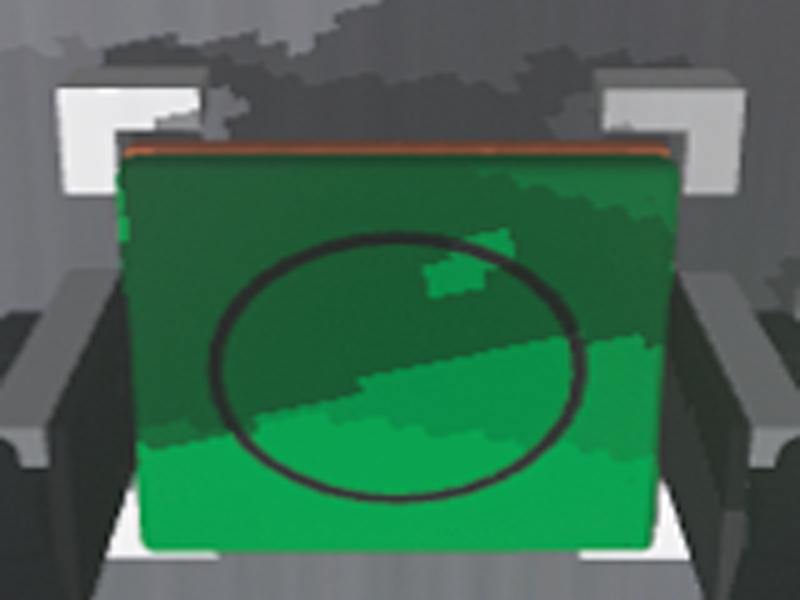

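Run:
```python
from h import *
C=wcam('w13');Rd=down(np.radians(-16.35));c=np.array([.5972,.0182,0])
for uv,z in [((324.5,271.6),.0366),((324.3,216.9),.0266),((269.3,216.9),.0266),((379.3,216.9),.0266)]:
    print((Rd.T@(plane(C,[uv],z)[0]-c)).round(4))
```

```text
[ 0.0024 -0.0004 -0.0366]
[ 0.0256 -0.0005 -0.0266]
[ 0.0255 -0.0264 -0.0266]
[ 0.0257  0.0254 -0.0266]
```

Request:
{"method": "send_rows", "body": {"plan": [{"tx":-0.001,"ty":0.0002,"tz":0.0,"rx":0.0,"ry":0.0,"rz":0.002,"grip":0.3},{"tx":-0.0019,"ty":0.0004,"tz":0.0,"rx":0.0,"ry":0.0,"rz":0.002,"grip":0.3},{"tx":-0.0019,"ty":0.0004,"tz":0.0,"rx":0.0,"ry":0.0,"rz":0.002,"grip":0.3},{"tx":-0.0019,"ty":0.0004,"tz":0.0,"rx":0.0,"ry":0.0,"rz":0.002,"grip":0.3},{"tx":-0.0019,"ty":0.0004,"tz":0.0,"rx":0.0,"ry":0.0,"rz":0.002,"grip":0.3}]}}

```text
time: 7.43
eef_pos: [0.5978, 0.0178, 0.023]
tcp_rot: [-2.514, -1.883, -0.002]
wrist_force: [0.3, 0.8, -1.1]
finger_gap: 0.0487
```

Run:
```python
from h import *
s,im=grab('wrist','w14');print(s['time'],s['eef_pos'],s['joint_vel'].round(3),s['finger_gap'],s['wrist_force'])
Rd=down(np.radians(-16.35));print(togo([.5972,.0182,.0167],Rd))
cv2.imwrite('pics/w14a.png',cv2.resize(im[180:330,245:405],None,fx=5,fy=4,interpolation=cv2.INTER_CUBIC))
```

```text
7.4333 [0.59775212 0.01784773 0.02297811] [-0.    -0.    -0.002 -0.     0.001  0.     0.   ] 0.04874443977022274 [ 0.29691307  0.82722915 -1.14517178]
(array([ 0.0001, -0.0006,  0.0063]), array([ 0.0003, -0.001 ,  0.0005]))
```

View pics/w14a.png

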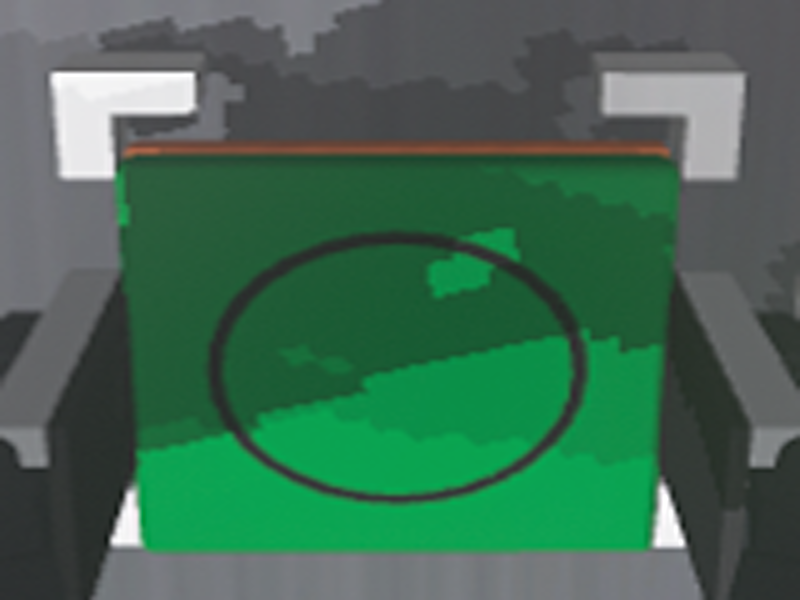

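Request:
{"method": "send_rows", "body": {"plan": [{"tx":0.0005,"ty":0.0002,"tz":0.002,"rx":0.0,"ry":0.0,"rz":0.0,"grip":0.3},{"tx":0.0005,"ty":0.0002,"tz":0.003,"rx":0.0,"ry":0.0,"rz":0.0,"grip":0.3},{"tx":0.0005,"ty":0.0002,"tz":0.004,"rx":0.0,"ry":0.0,"rz":0.0,"grip":0.3},{"tx":0.0005,"ty":0.0002,"tz":0.005,"rx":0.0,"ry":0.0,"rz":0.0,"grip":0.3},{"tx":0.0005,"ty":0.0002,"tz":0.005,"rx":0.0,"ry":0.0,"rz":0.0,"grip":0.3}]}}

```text
time: 7.9
eef_pos: [0.5979, 0.0183, 0.0176]
tcp_rot: [-2.514, -1.883, -0.001]
wrist_force: [-0.5, -0.4, -1.0]
finger_gap: 0.0489
```

Run:
```python
from h import *
s,im=grab('wrist','w15');print(s['time'],s['eef_pos'],s['joint_vel'].round(3),s['finger_gap'],s['wrist_force'])
Rd=down(np.radians(-16.35));print(togo([.5972,.0182,.0167],Rd))
cv2.imwrite('pics/w15a.png',cv2.resize(im[180:330,245:405],None,fx=5,fy=4,interpolation=cv2.INTER_CUBIC))
```

```text
7.9 [0.5979122  0.01825238 0.01764186] [ 0.001 -0.003  0.    -0.001 -0.     0.002 -0.001] 0.04885239015496971 [-0.52101882 -0.36279908 -1.01129679]
(array([-0.0003, -0.0008,  0.0011]), array([ 0.0001, -0.0009,  0.0005]))
```

View pics/w15a.png

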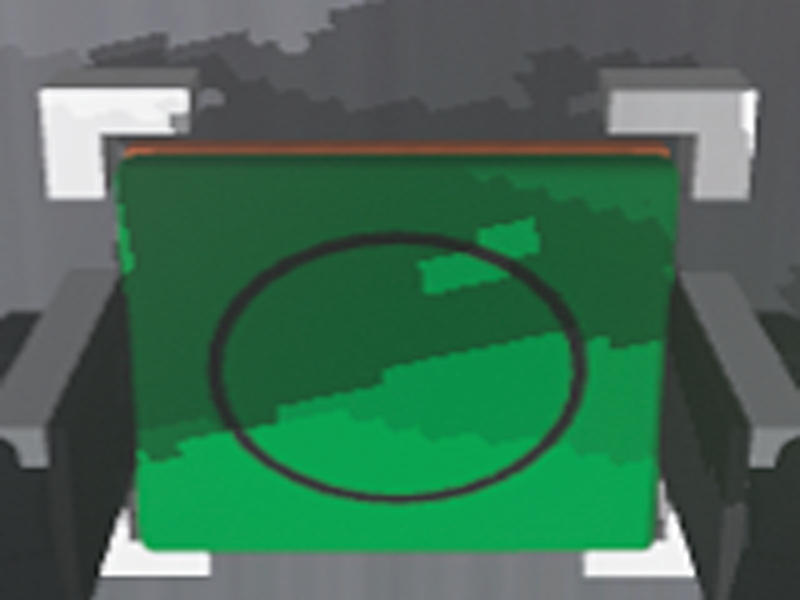

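Request:
{"method": "send_rows", "body": {"plan": [{"tx":0.0,"ty":0.0,"tz":0.001,"rx":0.0,"ry":0.0,"rz":0.0,"grip":0.3},{"tx":0.0,"ty":0.0,"tz":0.0015,"rx":0.0,"ry":0.0,"rz":0.0,"grip":0.3},{"tx":0.0,"ty":0.0,"tz":0.0015,"rx":0.0,"ry":0.0,"rz":0.0,"grip":0.3}]}}

```text
time: 8.2
eef_pos: [0.5982, 0.0183, 0.0169]
tcp_rot: [-2.514, -1.883, -0.002]
wrist_force: [-1.6, 0.7, 3.2]
finger_gap: 0.0485
```

Request:
{"method": "send_rows", "body": {"plan": [{"tx":0.0,"ty":0.0,"tz":0.0,"rx":0.0,"ry":0.0,"rz":0.0,"grip":0.62},{"tx":0.0,"ty":0.0,"tz":0.0,"rx":0.0,"ry":0.0,"rz":0.0,"grip":0.7},{"tx":0.0,"ty":0.0,"tz":0.0,"rx":0.0,"ry":0.0,"rz":0.0,"grip":0.75},{"tx":0.0,"ty":0.0,"tz":0.0,"rx":0.0,"ry":0.0,"rz":0.0,"grip":0.75}]}}

```text
time: 8.53
eef_pos: [0.5981, 0.0183, 0.0164]
tcp_rot: [-2.514, -1.883, -0.001]
wrist_force: [0.5, 0.5, -0.2]
finger_gap: 0.0643
```

Run:
```python
from h import *
s,im=grab('wrist','w16');print(s['time'],s['eef_pos'],s['joint_vel'].round(3),s['finger_gap'],s['wrist_force'])
cv2.imwrite('pics/w16a.png',cv2.resize(im[180:330,245:405],None,fx=5,fy=4,interpolation=cv2.INTER_CUBIC))
```

```text
8.5333 [0.59810815 0.01830437 0.01637016] [ 0.001  0.001  0.     0.     0.001  0.001 -0.   ] 0.06427089998263397 [ 0.45272447  0.54104837 -0.2468419 ]
```

View pics/w16a.png

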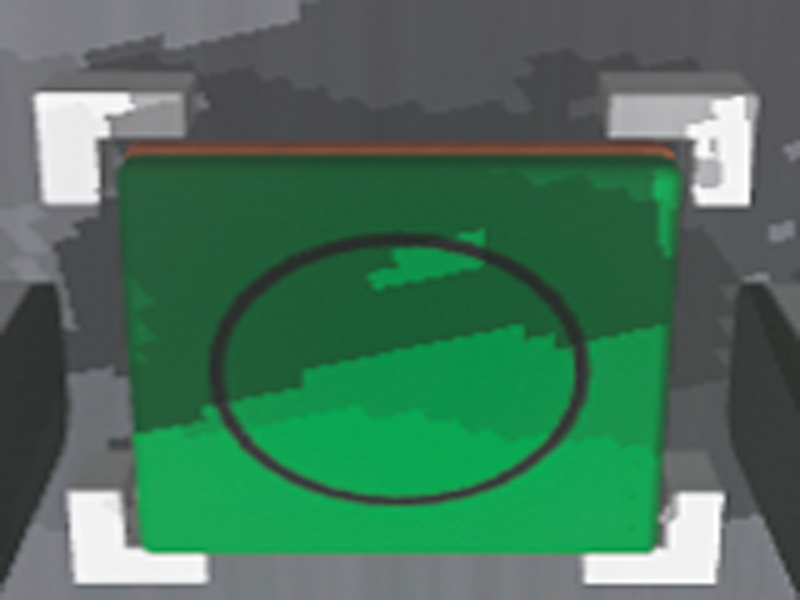

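Request:
{"method": "send_rows", "body": {"plan": [{"tx":0.0,"ty":0.0,"tz":-0.01,"rx":0.0,"ry":0.0,"rz":0.0,"grip":0.8},{"tx":0.0,"ty":0.0,"tz":-0.03,"rx":0.0,"ry":0.0,"rz":0.0,"grip":0.8},{"tx":0.0,"ty":0.0,"tz":-0.06,"rx":0.0,"ry":0.0,"rz":0.0,"grip":0.8},{"tx":-0.02,"ty":0.0,"tz":-0.09,"rx":0.0,"ry":0.0,"rz":0.0,"grip":0.9},{"tx":-0.02,"ty":0.0,"tz":-0.12,"rx":0.0,"ry":0.0,"rz":0.0,"grip":1.0}]}}

```text
time: 9.0
eef_pos: [0.5913, -0.0046, 0.1383]
tcp_rot: [2.517, 1.879, -0.001]
wrist_force: [0.3, -1.9, 1.5]
finger_gap: 0.0851
```

Request:
{"method": "send_rows", "body": {"plan": [{"tx":0.0,"ty":0.0,"tz":-0.02,"rx":0.0,"ry":0.0,"rz":0.0,"grip":1.0},{"tx":0.0,"ty":0.0,"tz":-0.02,"rx":0.0,"ry":0.0,"rz":0.0,"grip":1.0},{"tx":0.0,"ty":0.0,"tz":-0.02,"rx":0.0,"ry":0.0,"rz":0.0,"grip":1.0}]}}

```text
time: 9.25
eef_pos: [0.5932, -0.0009, 0.1582]
tcp_rot: [2.514, 1.883, 0.006]
wrist_force: [0.0, 0.6, -0.4]
finger_gap: 0.0855
```

Run:
```python
from h import *
s,im=grab('wrist','w17');print(s['time'],s['eef_pos'],s['joint_vel'].round(3),s['finger_gap'],s['wrist_force'],s['q'].round(2))
cv2.imwrite('pics/w17a.png',cv2.resize(im[160:300,250:400],None,fx=5,fy=4,interpolation=cv2.INTER_CUBIC))
a=np.radians(96.1); print(togo([.55,.26,.28],down(a)))
```

```text
9.25 [ 0.59316166 -0.00091933  0.15821409] [ 0.005  0.04  -0.025  0.03  -0.006 -0.004  0.002] 0.08551494117228485 [ 0.01709077  0.58847347 -0.42004564] [-0.52  0.51  0.62  1.84 -0.37  0.9  -0.02]
(array([ 0.2386, -0.1137, -0.1228]), array([ 2.1000e-03, -6.0000e-04, -1.9618e+00]))
```

View pics/w17a.png

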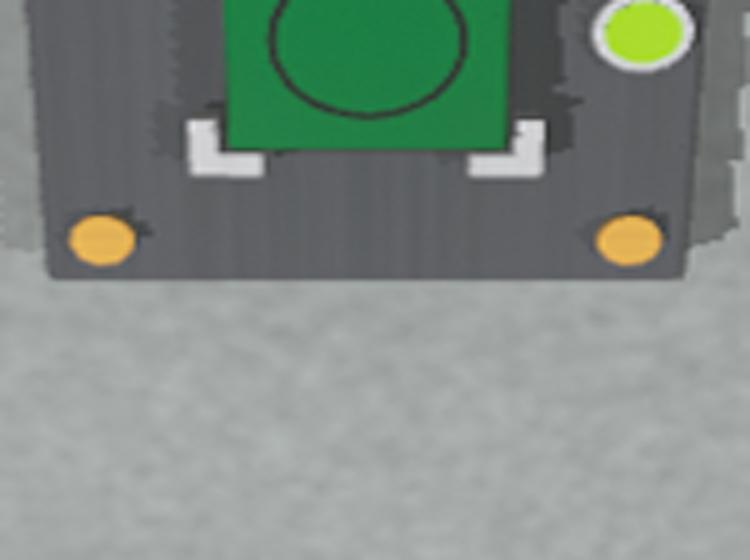

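Run:
```python
from h import *
im=cv2.imread('pics/w17.png')
cv2.imwrite('pics/w17a.png',cv2.resize(im[90:230,240:400],None,fx=5,fy=4,interpolation=cv2.INTER_CUBIC))
```

```text
(no output)
```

View pics/w17a.png

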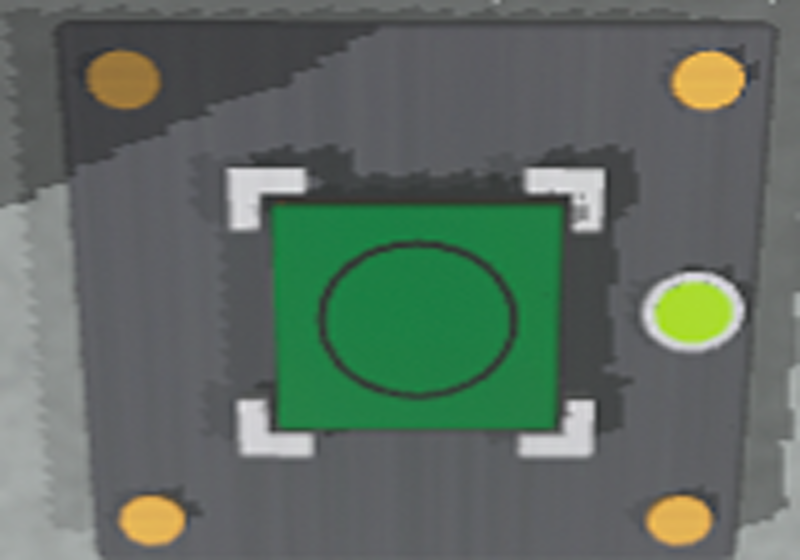

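Request:
{"method": "send_rows", "body": {"plan": [{"tx":0.028,"ty":-0.013,"tz":-0.015,"rx":0.0,"ry":0.0,"rz":-0.12,"grip":1.0},{"tx":0.056,"ty":-0.026,"tz":-0.03,"rx":0.0,"ry":0.0,"rz":-0.24,"grip":1.0},{"tx":0.084,"ty":-0.039,"tz":-0.045,"rx":0.0,"ry":0.0,"rz":-0.36,"grip":1.0},{"tx":0.112,"ty":-0.052,"tz":-0.06,"rx":0.0,"ry":0.0,"rz":-0.48,"grip":1.0},{"tx":0.14,"ty":-0.065,"tz":-0.075,"rx":0.0,"ry":0.0,"rz":-0.6,"grip":1.0}]}}

```text
time: 9.72
eef_pos: [0.568, 0.1529, 0.2308]
tcp_rot: [-1.837, -2.547, 0.002]
wrist_force: [0.2, -0.3, 0.6]
finger_gap: 0.0856
```

Run:
```python
from h import *
C=wcam('w17');f=lambda l:(np.array(l)+.5)/[5,4]-.5+np.array((240,90))
print(plane(C,f([(417.5,319.5)]),.03),plane(C,f([(227,168),(605,170),(593,457),(240,456)]),.025).mean(0))
a=np.radians(96.1); print(togo([.55,.26,.28],down(a)))
```

```text
[[0.59757016 0.0200205  0.03      ]] [0.59721697 0.01952204 0.025     ]
(array([ 0.1073,  0.0167, -0.0492]), array([-0.0016, -0.0017, -1.356 ]))
```

Request:
{"method": "send_rows", "body": {"plan": [{"tx":0.022,"ty":0.003,"tz":-0.01,"rx":0.0,"ry":0.0,"rz":-0.12,"grip":1.0},{"tx":0.044,"ty":0.006,"tz":-0.02,"rx":0.0,"ry":0.0,"rz":-0.24,"grip":1.0},{"tx":0.066,"ty":0.01,"tz":-0.03,"rx":0.0,"ry":0.0,"rz":-0.36,"grip":1.0},{"tx":0.088,"ty":0.013,"tz":-0.04,"rx":0.0,"ry":0.0,"rz":-0.48,"grip":1.0},{"tx":0.107,"ty":0.0165,"tz":-0.049,"rx":0.0,"ry":0.0,"rz":-0.6,"grip":1.0}]}}

```text
time: 10.13
eef_pos: [0.5505, 0.26, 0.2796]
tcp_rot: [-1.0, -2.976, 0.001]
wrist_force: [-0.4, 0.5, 0.0]
finger_gap: 0.0854
```

Request:
{"method": "send_rows", "body": {"plan": [{"tx":0.0,"ty":0.0,"tz":0.0,"rx":0.0,"ry":0.0,"rz":-0.12,"grip":1.0},{"tx":0.0,"ty":0.0,"tz":0.0,"rx":0.0,"ry":0.0,"rz":-0.24,"grip":1.0},{"tx":0.0,"ty":0.0,"tz":0.0,"rx":0.0,"ry":0.0,"rz":-0.36,"grip":1.0},{"tx":0.0,"ty":0.0,"tz":0.0,"rx":0.0,"ry":0.0,"rz":-0.48,"grip":1.0},{"tx":0.0,"ty":0.0,"tz":0.0,"rx":0.0,"ry":0.0,"rz":-0.6,"grip":1.0}]}}

```text
time: 10.55
eef_pos: [0.5509, 0.2583, 0.2788]
tcp_rot: [-0.077, -3.138, 0.001]
wrist_force: [-0.1, -0.4, 0.3]
finger_gap: 0.0854
```

Request:
{"method": "send_rows", "body": {"plan": [{"tx":0.0,"ty":0.0,"tz":0.0,"rx":0.0,"ry":0.0,"rz":-0.12,"grip":1.0},{"tx":0.0,"ty":0.0,"tz":0.0,"rx":0.0,"ry":0.0,"rz":-0.14,"grip":1.0},{"tx":0.0,"ty":0.0,"tz":0.0,"rx":0.0,"ry":0.0,"rz":-0.14,"grip":1.0},{"tx":0.0,"ty":0.0,"tz":0.0,"rx":0.0,"ry":0.0,"rz":-0.14,"grip":1.0},{"tx":0.0,"ty":0.0,"tz":0.0,"rx":0.0,"ry":0.0,"rz":-0.14,"grip":1.0}]}}

```text
time: 10.97
eef_pos: [0.5517, 0.2583, 0.2801]
tcp_rot: [0.129, -3.139, -0.001]
wrist_force: [-0.5, 0.3, -0.3]
finger_gap: 0.0856
```

Run:
```python
from h import *
s,im=grab('wrist','w20');print(s['time'],s['eef_pos'],s['joint_vel'].round(3),R.from_rotvec(s['tcp_rot']).as_matrix().round(3),s['q'].round(2))
cv2.imwrite('pics/w20a.png',cv2.resize(im[120:330,230:420],None,fx=3.6,fy=2.8,interpolation=cv2.INTER_CUBIC))
```

```text
10.9667 [0.5516545  0.25826628 0.28010868] [-0.001 -0.005  0.    -0.003  0.001  0.002  0.01 ] [[-0.997 -0.082 -0.   ]
 [-0.082  0.997  0.   ]
 [ 0.     0.    -1.   ]] [-0.66  0.35  0.21  1.67 -0.08  1.13  1.23]
```

View pics/w20.png

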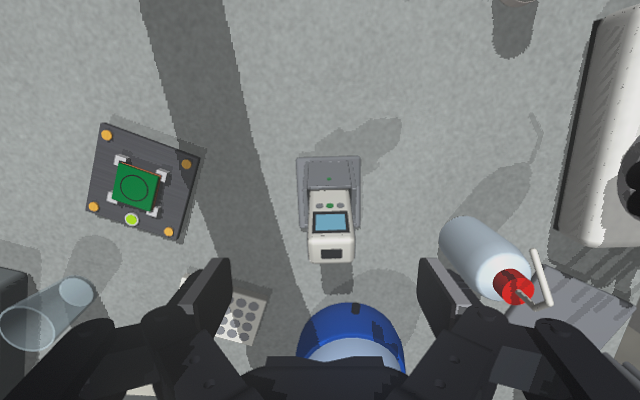

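View pics/w20a.png

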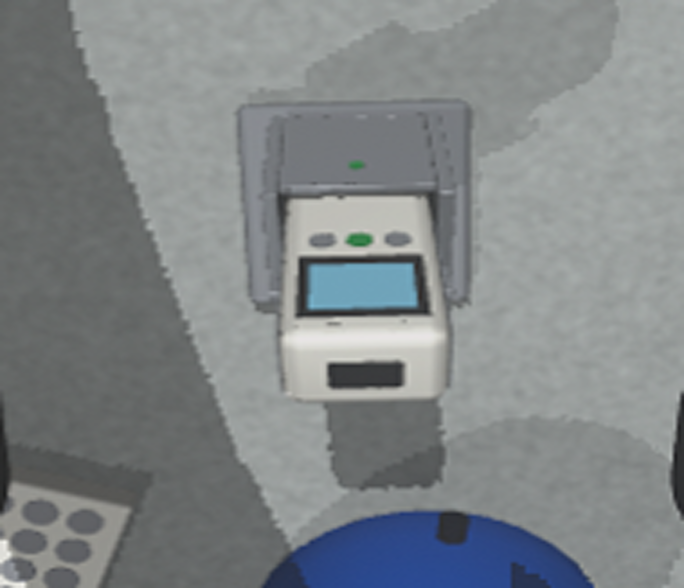

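Run:
```python
from h import *
from scipy.optimize import least_squares
C=wcam('w20');f=lambda l:(np.array(l)+.5)/[3.6,2.8]-.5+np.array((230,120))
# silhouette: left/right at front-top edge, back edge line, front edge row
def M(yaw,lean=.33):
    return R.from_euler('z',yaw).as_matrix()@R.from_euler('y',lean).as_matrix()
def model(p):
    Rm=M(p[3]);g=p[:3]
    P=np.array([[-.017,-.023,.130],[-.017,.023,.130],[.017,-.023,.130],[.017,.023,.130]])
    return proj(C,g+P@Rm.T)
obs=f([(283,335),(449,333),(284,401),(448,399)])
r=least_squares(lambda p:(model(p)-obs).ravel(),[.57,.265,.02,.1]);print(r.x,r.fun.round(2))
for z in (.01,.02,.03,.04):
    r=least_squares(lambda p:(model([p[0],p[1],z,p[2]])-obs).ravel(),[.57,.265,.1]);print(z,r.x,r.cost, r.fun.round(1))
    print(proj(cam('scene'),r.x[0:2].tolist()+[z]+np.zeros(3)+M(r.x[2])@[0,0,.13]),proj(cam('side'),r.x[0:2].tolist()+[z]+np.zeros(3)+M(r.x[2])@[0,0,.13]))
D=plane(C,f([(238,104),(468,102),(468,303),(256,308)]),.008);print(D,D[:2].mean(0),[np.degrees(np.arctan2(*(D[i]-D[j])[1::-1])) for i,j in((1,0),(2,1))],np.linalg.norm(D[1]-D[0]),np.linalg.norm(D[2]-D[1]))
print(plane(C,[(512,287)],.185),plane(C,[(455,235)],0.0),plane(C,[(355,355)],.1))
```

```text
[0.57469373 0.26683285 0.00915184 0.09954021] [-0.41 -0.27  0.36 -0.26  0.77  0.25 -0.72  0.32]
0.01 [0.57428963 0.26677709 0.09954157] 0.8695930517896769 [-0.5 -0.3  0.4 -0.3  0.7  0.3 -0.7  0.4]
[[411.31363802 226.68640257]] [[305.12573759 123.42325638]]
0.02 [0.56952722 0.2661198  0.09955839] 2.8424368523736754 [-1.3 -0.7  1.3 -0.7 -0.   0.8  0.1  0.8]
[[412.13819227 222.85753299]] [[303.70232162 121.23295476]]
0.03 [0.5647689  0.26546277 0.09957674] 8.738173909852534 [-2.3 -1.1  2.2 -1.1 -0.9  1.3  0.9  1.3]
[[412.96857117 219.0037278 ]] [[302.26300249 119.01610171]]
0.04 [0.56001512 0.26480602 0.09959687] 19.459977468706516 [-3.3 -1.5  3.2 -1.6 -1.7  1.8  1.8  1.8]
[[413.80481985 215.12478205]] [[300.80763396 116.77219075]]
[[0.54458421 0.22031186 0.008     ]
 [0.53664782 0.30401865 0.008     ]
 [0.63741993 0.31582763 0.008     ]
 [0.64703038 0.23323261 0.008     ]] [0.54061601 0.26216526 0.008     ] [np.float64(95.4161201336518), np.float64(6.683719059331361)] 0.08408218435951134 0.10146166593794975
[[0.61139805 0.4241664  0.185     ]] [[0.63991433 0.45529122 0.        ]] [[0.77161307 0.31548855 0.1       ]]
```

Run:
```python
import cv2
im=cv2.imread('pics/side0.png');cv2.imwrite('pics/b2.png',cv2.resize(im[105:175,270:330],None,fx=8,fy=8,interpolation=cv2.INTER_CUBIC))
im=cv2.imread('pics/scene0.png');cv2.imwrite('pics/s2.png',cv2.resize(im[205:270,380:440],None,fx=8,fy=8,interpolation=cv2.INTER_CUBIC))
```

```text
(no output)
```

View pics/b2.png

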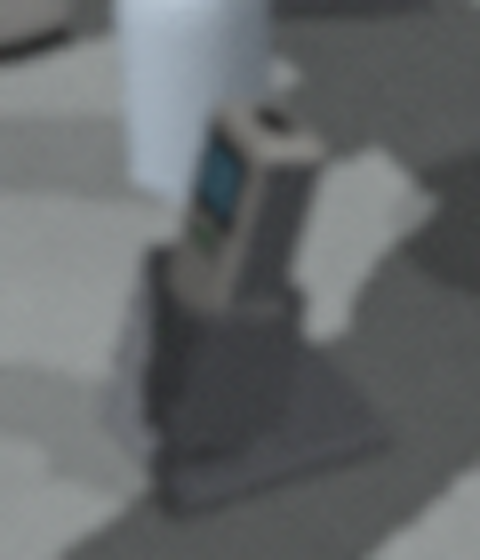

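View pics/s2.png

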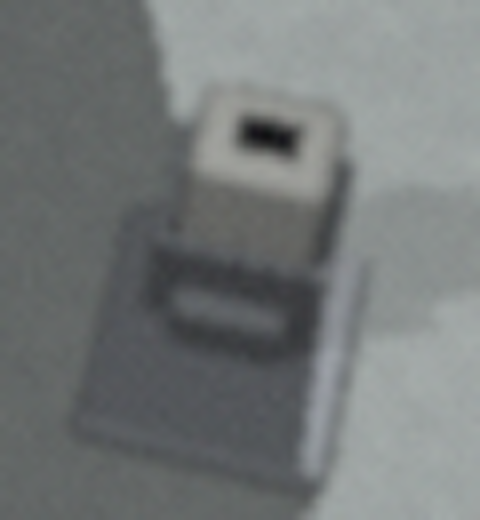

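```bash
cat >> h.py <<'E'
NOSE=np.array([.5695,.2661,.02]);YAW=.0996
def M(yaw,lean=.33):
    return R.from_euler('z',yaw).as_matrix()@R.from_euler('y',lean).as_matrix()
MM=M(YAW); GR=np.c_[-MM[:,0],MM[:,1],-MM[:,2]]
E
python3 - <<'E'
from h import *
print(togo(NOSE+.19*MM[:,2],GR),NOSE+.19*MM[:,2])
E
```

```text
(array([-0.0799,  0.0073,  0.0806]), array([ 0.0032,  0.3301, -0.0166])) [0.63076304 0.27222206 0.19974805]
```

Request:
{"method": "send_rows", "body": {"plan": [{"tx":-0.02,"ty":0.002,"tz":0.015,"rx":0.0,"ry":0.08,"rz":-0.005,"grip":1.0},{"tx":-0.04,"ty":0.004,"tz":0.03,"rx":0.001,"ry":0.16,"rz":-0.01,"grip":1.0},{"tx":-0.06,"ty":0.0055,"tz":0.045,"rx":0.002,"ry":0.24,"rz":-0.015,"grip":1.0},{"tx":-0.08,"ty":0.0073,"tz":0.06,"rx":0.003,"ry":0.33,"rz":-0.0165,"grip":1.0},{"tx":-0.08,"ty":0.0073,"tz":0.08,"rx":0.003,"ry":0.33,"rz":-0.0165,"grip":1.0}]}}

```text
time: 11.43
eef_pos: [0.6357, 0.2715, 0.1938]
tcp_rot: [0.136, -2.805, 0.028]
wrist_force: [-1.6, -0.0, -2.7]
finger_gap: 0.0852
```

Request:
{"method": "send_rows", "body": {"plan": [{"tx":0.0,"ty":0.0,"tz":0.0,"rx":0.0,"ry":0.0,"rz":0.0,"grip":1.0},{"tx":0.0,"ty":0.0,"tz":0.0,"rx":0.0,"ry":0.0,"rz":0.0,"grip":1.0},{"tx":0.0,"ty":0.0,"tz":0.0,"rx":0.0,"ry":0.0,"rz":0.0,"grip":1.0},{"tx":0.0,"ty":0.0,"tz":0.0,"rx":0.0,"ry":0.0,"rz":0.0,"grip":1.0}]}}

```text
time: 11.77
eef_pos: [0.6311, 0.2731, 0.2044]
tcp_rot: [0.143, -2.813, 0.02]
wrist_force: [0.9, 0.9, 1.1]
finger_gap: 0.0855
```

Run:
```python
from h import *
s,im=grab('wrist','w21');print(s['time'],s['eef_pos'],s['joint_vel'].round(3),s['q'].round(2))
print(togo(NOSE+.19*MM[:,2],GR))
C=wcam('w21')
P=np.array([[-.017,-.023,.130],[-.017,.023,.130],[.017,-.023,.130],[.017,.023,.130]])
print(proj(C,NOSE+P@MM.T).round(1))
cv2.imwrite('pics/w21a.png',cv2.resize(im[120:320,220:430],None,fx=3.6,fy=3,interpolation=cv2.INTER_CUBIC))
```

```text
11.7667 [0.63109412 0.2731437  0.20435033] [ 0.001 -0.008  0.002 -0.     0.    -0.004  0.002] [-0.52  0.74  0.19  1.26 -0.21  1.47  1.37]
(array([-0.001 , -0.0009,  0.0046]), array([0.0018, 0.0053, 0.0027]))
[[289.3 196.7]
 [356.6 196.9]
 [290.6 242.3]
 [355.  242.5]]
```

View pics/w21a.png

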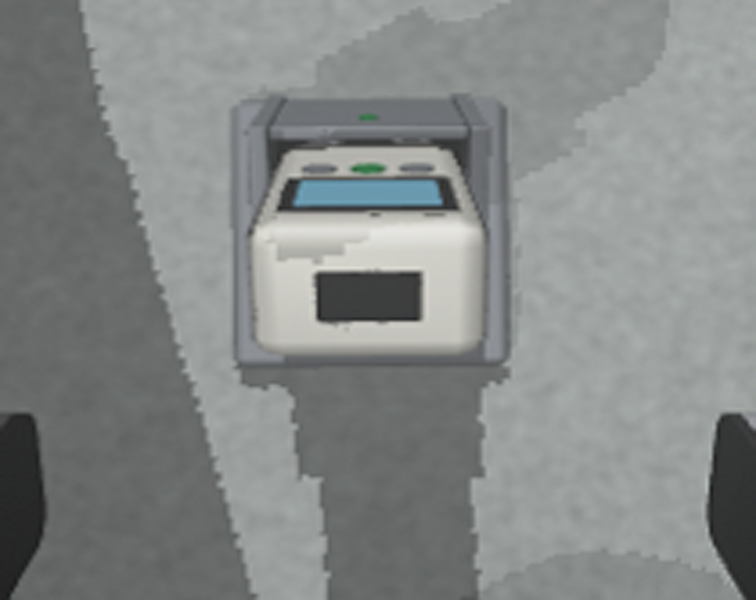

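Run:
```python
from h import *
print(manip.observe()['eef_pos'],togo(NOSE+.086*MM[:,2]-.001*MM[:,0],GR))
```

```text
[0.63114912 0.27314677 0.20444547] (array([ 0.0005, -0.0011,  0.1086]), array([0.0018, 0.0053, 0.0027]))
```

Request:
{"method": "send_rows", "body": {"plan": [{"tx":0.0005,"ty":-0.0011,"tz":0.025,"rx":0.0018,"ry":0.005,"rz":0.003,"grip":1.0},{"tx":0.0005,"ty":-0.0011,"tz":0.05,"rx":0.0018,"ry":0.005,"rz":0.003,"grip":1.0},{"tx":0.0005,"ty":-0.0011,"tz":0.07,"rx":0.0018,"ry":0.005,"rz":0.003,"grip":1.0},{"tx":0.0005,"ty":-0.0011,"tz":0.08,"rx":0.0018,"ry":0.005,"rz":0.003,"grip":1.0},{"tx":0.0005,"ty":-0.0011,"tz":0.08,"rx":0.0018,"ry":0.005,"rz":0.003,"grip":1.0}]}}

```text
time: 12.23
eef_pos: [0.6032, 0.2689, 0.1251]
tcp_rot: [0.139, -2.802, 0.027]
wrist_force: [-0.5, -0.1, -0.4]
finger_gap: 0.0853
```

Request:
{"method": "send_rows", "body": {"plan": [{"tx":0.0,"ty":0.0,"tz":0.0,"rx":0.0,"ry":0.0,"rz":0.0,"grip":1.0},{"tx":0.0,"ty":0.0,"tz":0.0,"rx":0.0,"ry":0.0,"rz":0.0,"grip":1.0},{"tx":0.0,"ty":0.0,"tz":0.0,"rx":0.0,"ry":0.0,"rz":0.0,"grip":1.0}]}}

```text
time: 12.48
eef_pos: [0.6062, 0.269, 0.1271]
tcp_rot: [0.138, -2.807, 0.025]
wrist_force: [-0.1, 0.7, -0.5]
finger_gap: 0.0856
```

Run:
```python
from h import *
s,im=grab('wrist','w22');print(s['time'],s['eef_pos'],s['joint_vel'].round(3),s['wrist_force'])
print(togo(NOSE+.086*MM[:,2],GR))
C=wcam('w22')
P=np.array([[-.017,-.023,.130],[-.017,.023,.130],[.017,-.023,.130],[.017,.023,.130]])
print(proj(C,NOSE+P@MM.T).round(1))
```

```text
12.4833 [0.60617884 0.26902969 0.1270979 ] [-0.     0.006 -0.002  0.006 -0.    -0.002 -0.   ] [-0.13652186  0.70583337 -0.51675171]
(array([0.    , 0.0008, 0.0269]), array([-0.0009, -0.0016, -0.0015]))
[[273.5 246.8]
 [378.7 246.8]
 [276.8 313.3]
 [375.1 313.4]]
```

View pics/w22.png

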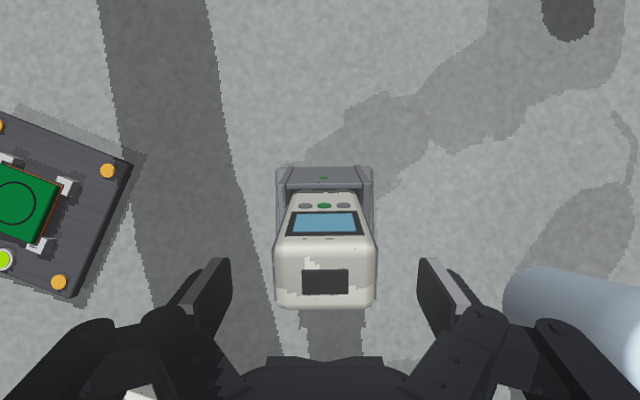

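Request:
{"method": "send_rows", "body": {"plan": [{"tx":0.0005,"ty":0.0008,"tz":0.01,"rx":0.0,"ry":-0.0015,"rz":-0.0015,"grip":1.0},{"tx":0.0005,"ty":0.0008,"tz":0.02,"rx":0.0,"ry":-0.0015,"rz":-0.0015,"grip":1.0},{"tx":0.0005,"ty":0.0008,"tz":0.027,"rx":0.0,"ry":-0.0015,"rz":-0.0015,"grip":0.9},{"tx":0.0005,"ty":0.0008,"tz":0.027,"rx":0.0,"ry":-0.0015,"rz":-0.0015,"grip":0.8},{"tx":0.0005,"ty":0.0008,"tz":0.027,"rx":0.0,"ry":-0.0015,"rz":-0.0015,"grip":0.75}], "squeeze": 40}}

```text
time: 12.95
eef_pos: [0.5947, 0.2683, 0.0988]
tcp_rot: [0.14, -2.804, 0.027]
wrist_force: [0.4, -0.5, -0.3]
finger_gap: 0.0641
```

Run:
```python
from h import *
s,im=grab('wrist','w23');print(s['time'],s['eef_pos'],s['joint_vel'].round(3),s['wrist_force'],s['finger_gap'])
print(togo(NOSE+.086*MM[:,2],GR))
```

```text
12.95 [0.59473487 0.26830453 0.09878653] [ 0.001 -0.012  0.006 -0.023  0.002  0.002 -0.   ] [ 0.44387233 -0.50746849 -0.2853966 ] 0.06409522423635856
(array([-0.0012,  0.0002, -0.0025]), array([-0.002 , -0.0036, -0.0001]))
```

View pics/w23.png

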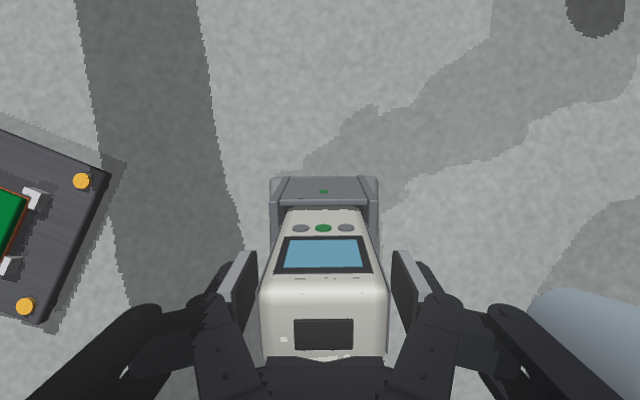

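Request:
{"method": "send_rows", "body": {"plan": [{"tx":-0.001,"ty":0.0002,"tz":-0.0015,"rx":0.0,"ry":-0.003,"rz":0.0,"grip":0.62},{"tx":-0.001,"ty":0.0002,"tz":-0.0015,"rx":0.0,"ry":-0.003,"rz":0.0,"grip":0.55},{"tx":-0.001,"ty":0.0002,"tz":-0.0015,"rx":0.0,"ry":-0.003,"rz":0.0,"grip":0.45},{"tx":-0.001,"ty":0.0002,"tz":-0.0015,"rx":0.0,"ry":-0.003,"rz":0.0,"grip":0.3},{"tx":-0.001,"ty":0.0002,"tz":-0.0015,"rx":0.0,"ry":-0.003,"rz":0.0,"grip":0.3}], "squeeze": 50}}

```text
time: 13.42
eef_pos: [0.5978, 0.2685, 0.1017]
tcp_rot: [0.14, -2.81, 0.026]
wrist_force: [1.5, -1.2, 4.2]
finger_gap: 0.0456
```

Run:
```python
from h import *
s,im=grab('wrist','w24');print(s['time'],s['eef_pos'],s['joint_vel'].round(3),s['wrist_force'],s['wrist_torque'],s['finger_gap'])
r=R.from_rotvec(s['tcp_rot']).as_matrix();print(r.round(4),GR.round(4))
print(togo(NOSE+.086*MM[:,2],GR), 'grip h', (s['eef_pos']-NOSE)@MM)
```

```text
13.4167 [0.59775761 0.26853454 0.10171405] [-0.001 -0.    -0.003  0.     0.     0.003 -0.   ] [ 1.45867611 -1.2153226   4.16414141] [-0.2028814  -0.34721719  0.11160922] 0.04563629614716742
[[-0.942  -0.0996 -0.3205]
 [-0.0937  0.995  -0.0337]
 [ 0.3223 -0.0017 -0.9466]] [[-0.9414 -0.0994 -0.3224]
 [-0.0941  0.995  -0.0322]
 [ 0.324   0.     -0.946 ]]
(array([0.0003, 0.0003, 0.0005]), array([-0.0017,  0.0018, -0.0003])) grip h [ 0.00035056 -0.00038734  0.08649469]
```

View pics/w24.png

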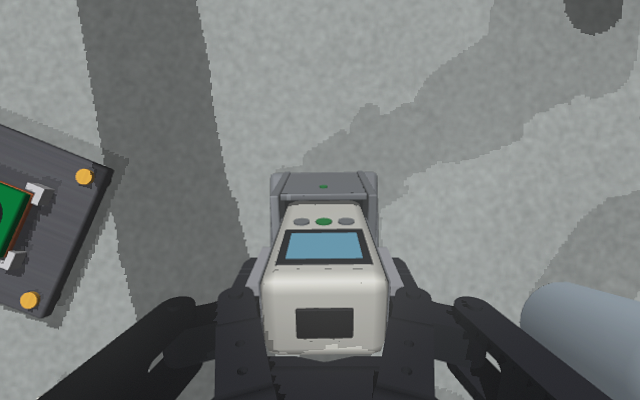

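Request:
{"method": "send_rows", "body": {"plan": [{"tx":0.0,"ty":0.0,"tz":-0.004,"rx":0.0,"ry":0.0,"rz":0.0,"grip":0.3},{"tx":0.0,"ty":0.0,"tz":-0.01,"rx":0.0,"ry":0.0,"rz":0.0,"grip":0.3},{"tx":0.0,"ty":0.0,"tz":-0.018,"rx":0.0,"ry":0.0,"rz":0.0,"grip":0.3},{"tx":0.0,"ty":0.0,"tz":-0.026,"rx":0.0,"ry":0.0,"rz":0.0,"grip":0.3}], "squeeze": 60}}

```text
time: 13.8
eef_pos: [0.6051, 0.27, 0.1256]
tcp_rot: [0.141, -2.808, 0.026]
wrist_force: [0.7, -0.1, -3.1]
finger_gap: 0.0456
```

Run:
```python
from h import *
s,im=grab('wrist','w25');print(s['time'],s['eef_pos'],s['wrist_force'],s['wrist_torque'],s['finger_gap'],'grip h', (s['eef_pos']-NOSE)@MM)
```

```text
13.8 [0.60510984 0.27001612 0.12562757] [ 0.74326671 -0.06822035 -3.13245835] [-0.02750825 -0.55843196  0.04247745] 0.045594461603342275 grip h [-0.00033803  0.00035583  0.11153627]
```

View pics/w25.png

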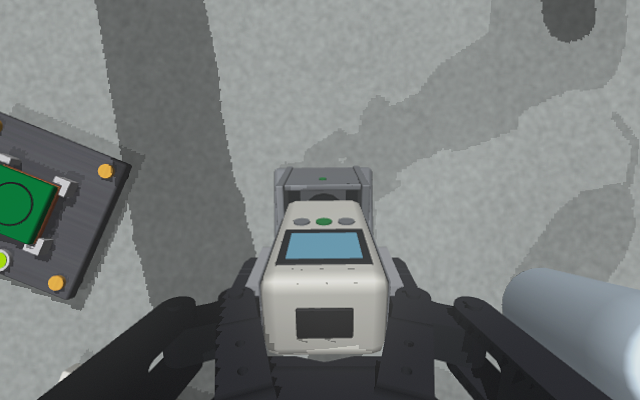

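Request:
{"method": "send_rows", "body": {"plan": [{"tx":0.0,"ty":0.0,"tz":-0.012,"rx":0.0,"ry":0.0,"rz":0.0,"grip":0.3},{"tx":0.0,"ty":0.0,"tz":-0.027,"rx":0.0,"ry":0.0,"rz":0.0,"grip":0.3},{"tx":0.0,"ty":0.0,"tz":-0.042,"rx":0.0,"ry":0.0,"rz":0.0,"grip":0.3},{"tx":0.0,"ty":0.0,"tz":-0.057,"rx":0.0,"ry":0.0,"rz":0.0,"grip":0.3},{"tx":0.0,"ty":0.0,"tz":-0.072,"rx":0.0,"ry":0.0,"rz":0.0,"grip":0.3}]}}

```text
time: 14.27
eef_pos: [0.6289, 0.2723, 0.195]
tcp_rot: [0.14, -2.809, 0.026]
wrist_force: [-0.1, -0.1, -3.6]
finger_gap: 0.0451
```

Request:
{"method": "send_rows", "body": {"plan": [{"tx":0.0,"ty":0.0,"tz":-0.02,"rx":0.0,"ry":0.0,"rz":0.0,"grip":0.3},{"tx":0.0,"ty":0.0,"tz":-0.03,"rx":0.0,"ry":0.0,"rz":0.0,"grip":0.3},{"tx":0.0,"ty":0.0,"tz":-0.03,"rx":0.0,"ry":0.0,"rz":0.0,"grip":0.3},{"tx":0.0,"ty":0.0,"tz":-0.03,"rx":0.0,"ry":0.0,"rz":0.0,"grip":0.3}]}}

```text
time: 14.6
eef_pos: [0.6383, 0.2732, 0.2222]
tcp_rot: [0.14, -2.809, 0.025]
wrist_force: [-0.0, -0.0, -3.1]
finger_gap: 0.0451
```

Run:
```python
from h import *
s,im=grab('wrist','w26');print(s['time'],s['eef_pos'],s['wrist_force'],s['wrist_torque'],s['finger_gap'],'grip h', (s['eef_pos']-NOSE)@MM)
_,b=grab('side','b26');_,c=grab('scene','c26')
cv2.imwrite('pics/bc26.png',np.hstack([cv2.resize(b[60:220,240:400],(400,400)),cv2.resize(c[110:270,320:480],(400,400))]))
print(togo([.5975,.0190,.20],down(np.radians(90))))
print(s['q'])
```

```text
14.6 [0.63829635 0.27315706 0.22223607] [-0.01541444 -0.02229838 -3.05075315] [ 0.00956283 -0.57783167  0.01427022] 0.045076512260077514 grip h [-1.07629338e-04  1.81288649e-04  2.13733766e-01]
(array([ 0.0545, -0.2488,  0.0412]), array([-0.0189, -0.3321,  0.099 ]))
[-0.51890968  0.7415026   0.19726422  1.21477916 -0.21208677  1.52065764
  1.36494531]
```

View pics/w26.png

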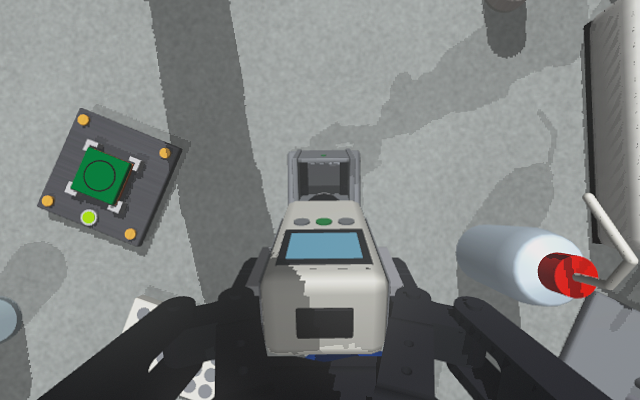

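View pics/bc26.png

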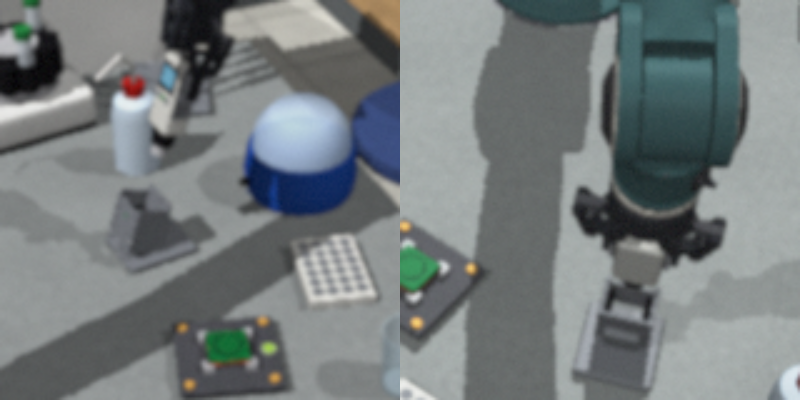

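Run:
```python
from h import *
a=np.pi/2+YAW
print(togo([.5975,.0190,.19],down(a)))
```

```text
(array([ 0.0512, -0.2487,  0.0506]), array([-2.300e-03, -3.325e-01,  3.000e-04]))
```

Request:
{"method": "send_rows", "body": {"plan": [{"tx":0.005,"ty":-0.02,"tz":0.003,"rx":0.0,"ry":-0.06,"rz":0.0,"grip":0.3},{"tx":0.011,"ty":-0.055,"tz":0.01,"rx":0.0,"ry":-0.13,"rz":0.0,"grip":0.3},{"tx":0.019,"ty":-0.09,"tz":0.018,"rx":-0.001,"ry":-0.2,"rz":0.0,"grip":0.3},{"tx":0.026,"ty":-0.125,"tz":0.025,"rx":-0.002,"ry":-0.27,"rz":0.0,"grip":0.3},{"tx":0.033,"ty":-0.16,"tz":0.032,"rx":-0.0023,"ry":-0.3325,"rz":0.0,"grip":0.3}]}}

```text
time: 15.17
eef_pos: [0.6111, 0.1083, 0.2018]
tcp_rot: [-0.158, 3.134, 0.001]
wrist_force: [2.0, -0.1, -2.6]
finger_gap: 0.0455
```

Run:
```python
from h import *
a=np.pi/2+YAW;s=manip.observe();print(s['time'],s['eef_pos'],s['finger_gap'],s['q'].round(2))
print(togo([.5975,.0190,.17],down(a)))
```

```text
15.1667 [0.61109246 0.10827154 0.20181664] 0.045480317319228386 [-0.42  0.45  0.25  1.72 -0.13  0.98  1.55]
(array([ 0.0226, -0.0875,  0.0317]), array([0.0002, 0.0039, 0.0009]))
```

Request:
{"method": "send_rows", "body": {"plan": [{"tx":0.007,"ty":-0.03,"tz":0.006,"rx":0.0,"ry":0.0,"rz":0.0,"grip":0.3},{"tx":0.015,"ty":-0.06,"tz":0.015,"rx":0.0,"ry":0.0,"rz":0.0,"grip":0.3},{"tx":0.02,"ty":-0.078,"tz":0.022,"rx":0.0,"ry":0.0,"rz":0.0,"grip":0.3},{"tx":0.0226,"ty":-0.0875,"tz":0.03,"rx":0.0,"ry":0.0,"rz":0.0,"grip":0.3},{"tx":0.0226,"ty":-0.0875,"tz":0.03,"rx":0.0,"ry":0.0,"rz":0.0,"grip":0.3}]}}

```text
time: 15.58
eef_pos: [0.5971, 0.0177, 0.1705]
tcp_rot: [0.15, -3.136, 0.001]
wrist_force: [-0.3, -0.8, -2.5]
finger_gap: 0.0457
```

Request:
{"method": "send_rows", "body": {"plan": [{"tx":0.0,"ty":0.0,"tz":0.0,"rx":0.0,"ry":0.0,"rz":0.0,"grip":0.3},{"tx":0.0,"ty":0.0,"tz":0.0,"rx":0.0,"ry":0.0,"rz":0.0,"grip":0.3},{"tx":0.0,"ty":0.0,"tz":0.0,"rx":0.0,"ry":0.0,"rz":0.0,"grip":0.3},{"tx":0.0,"ty":0.0,"tz":0.0,"rx":0.0,"ry":0.0,"rz":0.0,"grip":0.3}]}}

```text
time: 15.92
eef_pos: [0.5995, 0.0224, 0.1728]
tcp_rot: [-0.161, 3.134, 0.002]
wrist_force: [0.2, 0.9, -3.8]
finger_gap: 0.0452
```

Run:
```python
from h import *
s,im=grab('wrist','w27');print(s['time'],s['eef_pos'],s['wrist_force'],s['wrist_torque'],s['finger_gap'],s['joint_vel'].round(3))
_,b=grab('side','b27');_,c=grab('scene','c27')
cv2.imwrite('pics/bc27.png',np.hstack([cv2.resize(b[100:240,260:400],(400,400)),cv2.resize(c[120:260,250:390],(400,400))]))
a=np.pi/2+YAW
print(togo([.5975,.0190,.14],down(a)))
```

```text
15.9167 [0.59951765 0.02238041 0.17281812] [ 0.20859606  0.93470442 -3.84408529] [-0.04100566 -0.02319507 -0.0133698 ] 0.04516215048899019 [ 0.004 -0.001  0.008  0.004  0.003 -0.001  0.001]
(array([ 0.0021, -0.0022,  0.0327]), array([0.0008, 0.003 , 0.0014]))
```

View pics/w27.png

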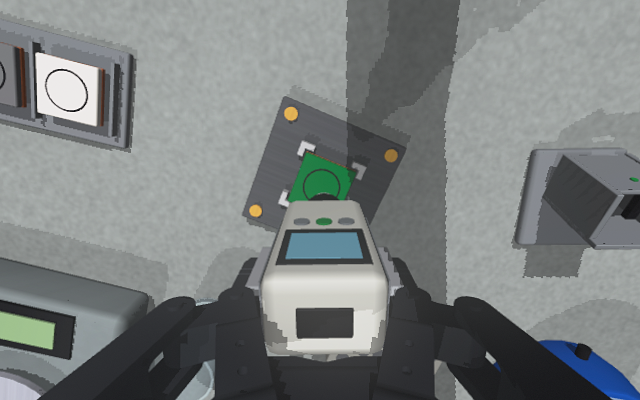

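View pics/bc27.png

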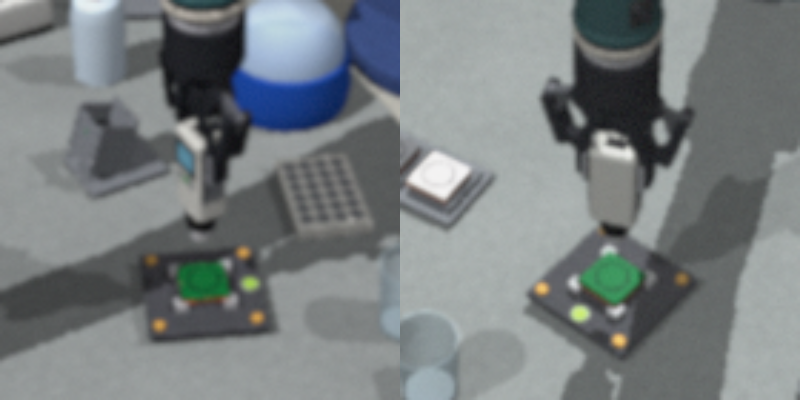

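Request:
{"method": "send_rows", "body": {"plan": [{"tx":0.001,"ty":-0.001,"tz":0.01,"rx":0.0,"ry":0.003,"rz":0.0,"grip":0.3},{"tx":0.0021,"ty":-0.0022,"tz":0.022,"rx":0.0,"ry":0.003,"rz":0.0,"grip":0.3},{"tx":0.0021,"ty":-0.0022,"tz":0.034,"rx":0.0,"ry":0.003,"rz":0.0,"grip":0.3},{"tx":0.0021,"ty":-0.0022,"tz":0.038,"rx":0.0,"ry":0.003,"rz":0.0,"grip":0.3},{"tx":0.0021,"ty":-0.0022,"tz":0.038,"rx":0.0,"ry":0.003,"rz":0.0,"grip":0.3}]}}

```text
time: 16.48
eef_pos: [0.5958, 0.018, 0.1322]
tcp_rot: [0.156, -3.133, -0.0]
wrist_force: [0.4, 0.2, -2.2]
finger_gap: 0.0455
```

Request:
{"method": "send_rows", "body": {"plan": [{"tx":0.0,"ty":0.0,"tz":0.0,"rx":0.0,"ry":0.0,"rz":0.0,"grip":0.3},{"tx":0.0,"ty":0.0,"tz":0.0,"rx":0.0,"ry":0.0,"rz":0.0,"grip":0.3},{"tx":0.0,"ty":0.0,"tz":0.0,"rx":0.0,"ry":0.0,"rz":0.0,"grip":0.3},{"tx":0.0,"ty":0.0,"tz":0.0,"rx":0.0,"ry":0.0,"rz":0.0,"grip":0.3}]}}

```text
time: 16.82
eef_pos: [0.5977, 0.0182, 0.1351]
tcp_rot: [-0.156, 3.137, 0.001]
wrist_force: [0.5, 0.2, -2.6]
finger_gap: 0.0458
```

Run:
```python
from h import *
s,im=grab('wrist','w28');print(s['time'],s['eef_pos'],s['wrist_force'],s['wrist_torque'],s['finger_gap'],s['joint_vel'].round(3))
_,b=grab('side','b28');_,c=grab('scene','c28')
cv2.imwrite('pics/bc28.png',np.hstack([cv2.resize(b[150:230,290:370],(400,400),interpolation=cv2.INTER_CUBIC),cv2.resize(c[170:250,285:365],(400,400),interpolation=cv2.INTER_CUBIC)]))
cv2.imwrite('pics/w28a.png',cv2.resize(im[100:260,230:420],None,fx=4,fy=3.6,interpolation=cv2.INTER_CUBIC))
C=wcam('w28');print(proj(C,[[.5975,.019,.03],s['eef_pos']-[0,0,.0865]]))
a=np.pi/2+YAW
print(togo([.5975,.0190,.1165],down(a)))
```

```text
16.8167 [0.59771875 0.01816764 0.13511692] [ 0.5027925   0.20078021 -2.64987418] [ 0.04780089 -0.03820869 -0.00826736] 0.045754541049611894 [-0.001 -0.001  0.001  0.002  0.     0.001 -0.001]
[[325.10294448 201.14903807]
 [324.09145872 208.43967148]]
(array([-0.0001,  0.0008,  0.0184]), array([0.0007, 0.0002, 0.0002]))
```

View pics/w28a.png

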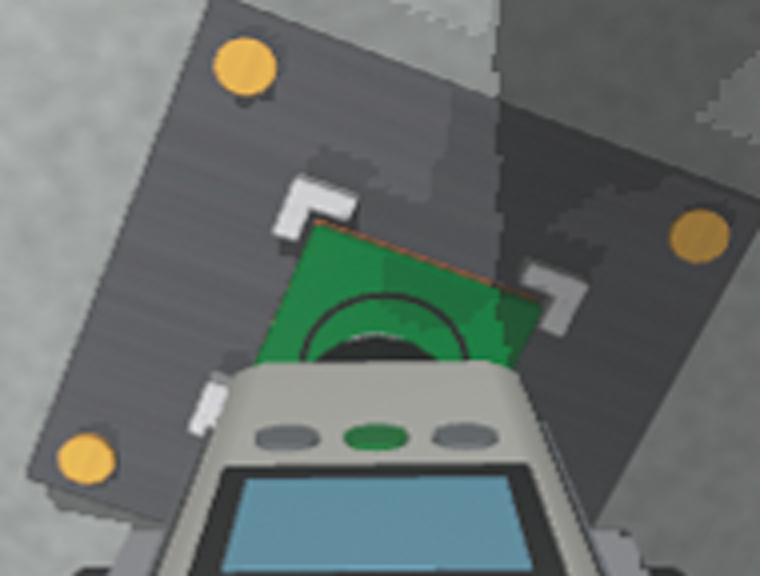

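View pics/bc28.png

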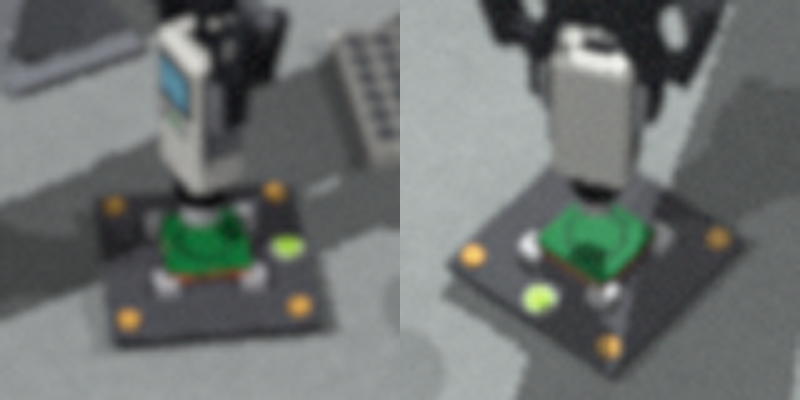

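Run:
```python
from h import *
C=wcam('w28');d=np.load('pics/w28.npz');R0=R.from_rotvec(d['rot']).as_matrix()
t=np.array([.5975,.019,.03]);th=np.linspace(0,2*np.pi,200)
for r in(.016,.0168):
    q=proj(C,t+np.c_[r*np.cos(th),r*np.sin(th),0*th]);print('ring',q[:,1].min(),q[np.abs(q[:,1]-197.5)<1.0][:,0])
f=lambda p:proj(C,d['pos']+np.array(p)@R0.T)
# meter frame -> tool: x_t=-mx, y_t=my, z_t=.0865-mz
g=lambda mx,my,mz:[-mx,my,.0865-mz]
print('bottom front',f([g(-.017,-.023,.034),g(-.017,.023,.034)]).round(1))
print('top front',f([g(-.017,-.023,.13),g(-.017,.023,.13)]).round(1),'top rear',f([g(.017,-.023,.13),g(.017,.023,.13)]).round(1))
b=f([g(.015*np.cos(a),.015*np.sin(a),.014) for a in th]);print('barrel bottom',b[:,1].min());b=f([g(.015*np.cos(a),.015*np.sin(a),.034) for a in th]);print('barrel top',b[:,1].min());b=f([g(.011*np.cos(a),.011*np.sin(a),.0) for a in th]);print('nose',b[:,1].min())
im=cv2.imread('pics/w28.png');cv2.imwrite('pics/w28b.png',cv2.resize(im[170:380,240:410],None,fx=4.4,fy=2.8,interpolation=cv2.INTER_CUBIC))
```

```text
ring 182.20620412948324 [344.36818637 344.27212135 344.1567635  306.10570958 305.98168986
 305.87693101]
ring 181.24049857071984 [345.33448585 345.23417456 345.11359313 305.15139041 305.02170651
 304.91226039 304.82312629]
bottom front [[288.7 200.1]
 [359.7 200.2]]
top front [[260.1 277.8]
 [388.8 277.9]] top rear [[264.9 355.7]
 [383.6 355.8]]
barrel bottom 194.67156926075242
barrel top 203.07404842324638
nose 194.70644056304212
```

View pics/w28b.png

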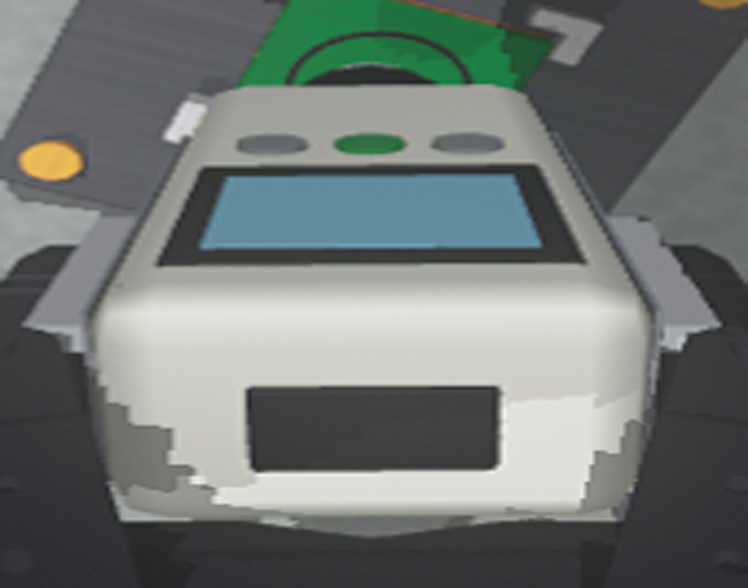

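Request:
{"method": "send_rows", "body": {"plan": [{"tx":-0.0007,"ty":0.0014,"tz":0.004,"rx":0.0,"ry":0.0,"rz":0.0,"grip":0.3},{"tx":-0.0007,"ty":0.0014,"tz":0.009,"rx":0.0,"ry":0.0,"rz":0.0,"grip":0.3},{"tx":-0.0007,"ty":0.0014,"tz":0.012,"rx":0.0,"ry":0.0,"rz":0.0,"grip":0.3},{"tx":-0.0007,"ty":0.0014,"tz":0.013,"rx":0.0,"ry":0.0,"rz":0.0,"grip":0.3},{"tx":-0.0007,"ty":0.0014,"tz":0.013,"rx":0.0,"ry":0.0,"rz":0.0,"grip":0.3}]}}

```text
time: 17.38
eef_pos: [0.5975, 0.0196, 0.1209]
tcp_rot: [0.156, -3.136, -0.001]
wrist_force: [0.9, -0.4, -2.7]
finger_gap: 0.0452
```

Request:
{"method": "send_rows", "body": {"plan": [{"tx":0.0,"ty":0.0,"tz":0.0,"rx":0.0,"ry":0.0,"rz":0.0,"grip":0.3},{"tx":0.0,"ty":0.0,"tz":0.0,"rx":0.0,"ry":0.0,"rz":0.0,"grip":0.3},{"tx":0.0,"ty":0.0,"tz":0.0,"rx":0.0,"ry":0.0,"rz":0.0,"grip":0.3},{"tx":0.0,"ty":0.0,"tz":0.0,"rx":0.0,"ry":0.0,"rz":0.0,"grip":0.3}]}}

```text
time: 17.72
eef_pos: [0.598, 0.0196, 0.1218]
tcp_rot: [0.157, -3.138, -0.001]
wrist_force: [0.2, 0.4, -2.8]
finger_gap: 0.0453
```

Run:
```python
from h import *
s,im=grab('wrist','w29');print(s['time'],s['eef_pos'],s['wrist_force'],s['finger_gap'],s['joint_vel'].round(3))
F=[]
for i in range(4):
    _,b=grab('side','b29'); F.append(manip.observe()['wrist_force'][2])
print(F)
cv2.imwrite('pics/w29a.png',np.hstack([cv2.resize(im[150:230,275:375],None,fx=4,fy=4,interpolation=cv2.INTER_CUBIC),cv2.resize(b[170:230,300:360],(320,320),interpolation=cv2.INTER_CUBIC)]))
a=np.pi/2+YAW
print(togo([.5975,.0190,.1165],down(a)))
```

```text
17.7167 [0.59798736 0.01960265 0.1217597 ] [ 0.24918102  0.43076548 -2.8404841 ] 0.04533846206478219 [-0.    -0.002 -0.    -0.001 -0.001  0.001 -0.   ]
[np.float64(-1.4799362192707601), np.float64(-2.272681919757043), np.float64(-3.3205711975591816), np.float64(-3.841068247895819)]
(array([ 0.0004, -0.0006,  0.0051]), array([ 0.0006, -0.0003,  0.0001]))
```

View pics/w29a.png

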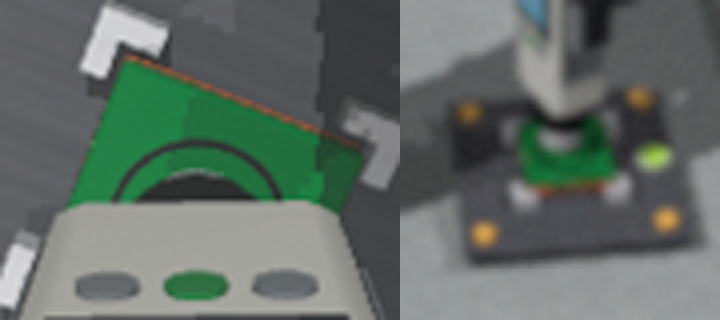

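Request:
{"method": "send_rows", "body": {"plan": [{"tx":0.0,"ty":0.0005,"tz":0.0015,"rx":0.0,"ry":0.0,"rz":0.0,"grip":0.3},{"tx":0.0,"ty":0.0005,"tz":0.003,"rx":0.0,"ry":0.0,"rz":0.0,"grip":0.3},{"tx":0.0,"ty":0.0005,"tz":0.0045,"rx":0.0,"ry":0.0,"rz":0.0,"grip":0.3},{"tx":0.0,"ty":0.0005,"tz":0.005,"rx":0.0,"ry":0.0,"rz":0.0,"grip":0.3},{"tx":0.0,"ty":0.0005,"tz":0.005,"rx":0.0,"ry":0.0,"rz":0.0,"grip":0.3}]}}

```text
time: 18.38
eef_pos: [0.5976, 0.0201, 0.1163]
tcp_rot: [0.157, -3.137, -0.001]
wrist_force: [-1.0, -0.8, -1.4]
finger_gap: 0.0453
```

```bash
cat > fz.py <<'E'
from h import *
import sys
s,im=grab('wrist',sys.argv[1]);F=[]
for i in range(8):
    manip.camera('side'); F.append(manip.observe()['wrist_force'])
F=np.array(F);s=manip.observe()
print(s['time'],s['eef_pos'].round(4),s['joint_vel'].round(3),'F',F.mean(0).round(2),F.std(0).round(2),'T',s['wrist_torque'].round(3))
cv2.imwrite(f'pics/{sys.argv[1]}a.png',cv2.resize(im[130:230,265:385],None,fx=5,fy=5,interpolation=cv2.INTER_CUBIC))
print(togo([.5975,.0190,.1165],down(np.pi/2+YAW)))
E
python3 fz.py w30
```

```text
18.8333 [0.5978 0.0201 0.1166] [ 0.     0.     0.001  0.001  0.001  0.001 -0.001] F [ 0.08  0.18 -2.65] [0.4  0.55 0.84] T [-0.011  0.035 -0.014]
(array([ 0.0004, -0.0011,  0.0001]), array([ 0.0006, -0.0003,  0.0002]))
```

View pics/w30a.png

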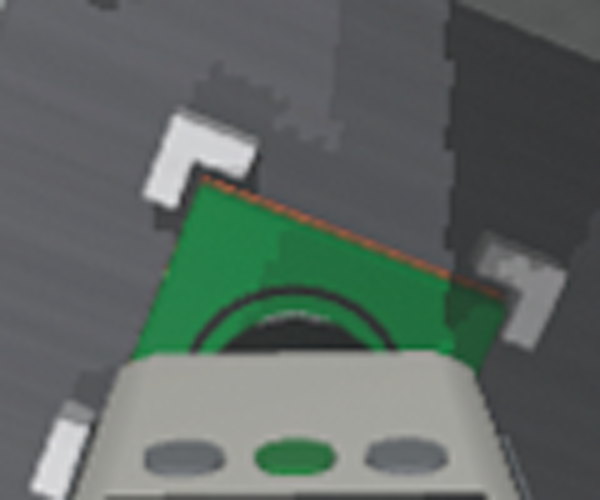

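Run:
```python
from h import *
C=wcam('w30');d=np.load('pics/w30.npz');R0=R.from_rotvec(d['rot']).as_matrix();th=np.linspace(0,2*np.pi,400)
f=lambda p:proj(C,d['pos']+np.array(p)@R0.T)
for h in(.0835,.0865,.0895):
  for dx in (0,.0015,.003):
    g=lambda mx,my,mz:[-mx+dx,my,h-mz]
    v=[f([g(r*np.cos(a),r*np.sin(a),z) for a in th])[:,1].min().round(1) for r,z in((.011,0),(.015,.014))]
    print(h,dx,'nose,barrel',v,'boxbot',f([g(-.017,0,.034)]).round(1))
for c in([.5975,.019],[.5975,.020],[.5985,.019],[.5965,.019]):
  print(c,[proj(C,np.array([*c,.03])+np.c_[r*np.cos(th),r*np.sin(th),0*th])[:,1].min().round(1) for r in(.016,.0172)], proj(C,[[*c,.03]]))
im=cv2.imread('pics/w30.png');cv2.imwrite('pics/w30b.png',cv2.resize(im[180:205,295:355],None,fx=12,fy=12,interpolation=cv2.INTER_CUBIC))
```

```text
0.0835 0 nose,barrel [np.float64(195.8), np.float64(195.8)] boxbot [[324.2 201.5]]
0.0835 0.0015 nose,barrel [np.float64(193.9), np.float64(193.8)] boxbot [[324.2 199.2]]
0.0835 0.003 nose,barrel [np.float64(191.9), np.float64(191.7)] boxbot [[324.2 197. ]]
0.0865 0 nose,barrel [np.float64(194.7), np.float64(194.7)] boxbot [[324.2 200.1]]
0.0865 0.0015 nose,barrel [np.float64(192.8), np.float64(192.6)] boxbot [[324.2 197.9]]
0.0865 0.003 nose,barrel [np.float64(190.9), np.float64(190.6)] boxbot [[324.2 195.7]]
0.0895 0 nose,barrel [np.float64(193.6), np.float64(193.5)] boxbot [[324.2 198.8]]
0.0895 0.0015 nose,barrel [np.float64(191.7), np.float64(191.5)] boxbot [[324.2 196.6]]
0.0895 0.003 nose,barrel [np.float64(189.8), np.float64(189.5)] boxbot [[324.2 194.4]]
[0.5975, 0.019] [np.float64(188.2), np.float64(186.6)] [[322.70453486 208.41158483]]
[0.5975, 0.02] [np.float64(188.3), np.float64(186.7)] [[324.00410169 208.53625988]]
[0.5985, 0.019] [np.float64(189.5), np.float64(187.9)] [[322.57469838 209.64443655]]
[0.5965, 0.019] [np.float64(186.9), np.float64(185.3)] [[322.83468289 207.1757701 ]]
```

View pics/w30b.png

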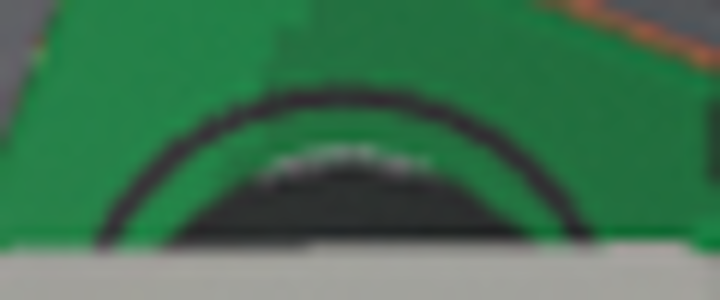

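Request:
{"method": "send_rows", "body": {"plan": [{"tx":-0.0012,"ty":0.0,"tz":0.0,"rx":0.0,"ry":0.0,"rz":0.0,"grip":0.3},{"tx":-0.0024,"ty":0.0,"tz":0.0005,"rx":0.0,"ry":0.0,"rz":0.0,"grip":0.3},{"tx":-0.0024,"ty":0.0,"tz":0.001,"rx":0.0,"ry":0.0,"rz":0.0,"grip":0.3},{"tx":-0.0024,"ty":0.0,"tz":0.001,"rx":0.0,"ry":0.0,"rz":0.0,"grip":0.3},{"tx":-0.0024,"ty":0.0,"tz":0.001,"rx":0.0,"ry":0.0,"rz":0.0,"grip":0.3}]}}

```text
time: 19.25
eef_pos: [0.6001, 0.0203, 0.1154]
tcp_rot: [0.157, -3.137, -0.001]
wrist_force: [-0.2, 0.1, -2.6]
finger_gap: 0.0453
```

```bash
python3 fz.py w31
python3 - <<'E'
import cv2
im=cv2.imread('pics/w31.png');cv2.imwrite('pics/w31b.png',cv2.resize(im[180:205,295:355],None,fx=12,fy=12,interpolation=cv2.INTER_CUBIC))
E
```

```text
19.7 [0.6002 0.0204 0.1156] [ 0.    -0.001 -0.001  0.001  0.     0.001 -0.   ] F [-0.    0.17 -2.75] [0.3  0.45 0.5 ] T [0.016 0.049 0.033]
(array([ 0.0028, -0.0011, -0.0009]), array([ 0.0007, -0.0004,  0.0001]))
```

View pics/w31b.png

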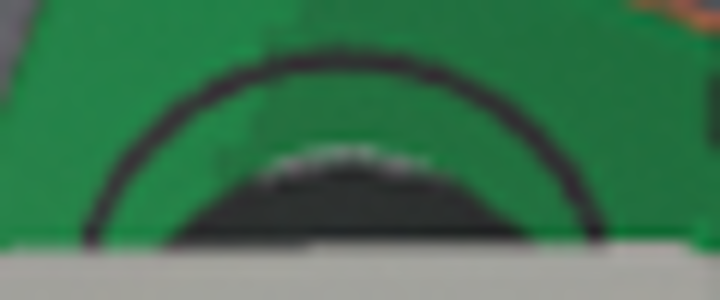

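Request:
{"method": "send_rows", "body": {"plan": [{"tx":0.0,"ty":-0.0003,"tz":0.0005,"rx":0.0,"ry":0.0,"rz":0.0,"grip":0.3},{"tx":0.0,"ty":-0.0003,"tz":0.001,"rx":0.0,"ry":0.0,"rz":0.0,"grip":0.3},{"tx":0.0,"ty":-0.0003,"tz":0.0015,"rx":0.0,"ry":0.0,"rz":0.0,"grip":0.3},{"tx":0.0,"ty":-0.0003,"tz":0.002,"rx":0.0,"ry":0.0,"rz":0.0,"grip":0.3},{"tx":0.0,"ty":-0.0003,"tz":0.002,"rx":0.0,"ry":0.0,"rz":0.0,"grip":0.3}]}}

```text
time: 20.12
eef_pos: [0.6001, 0.0201, 0.1134]
tcp_rot: [0.157, -3.137, -0.001]
wrist_force: [-0.4, -0.8, -3.0]
finger_gap: 0.0456
```

```bash
python3 fz.py w32
```

```text
20.5667 [0.6003 0.0201 0.1136] [ 0.    -0.001 -0.    -0.    -0.001  0.001  0.   ] F [-0.04  0.06 -2.63] [0.38 0.44 0.39] T [0.018 0.025 0.009]
(array([ 0.0029, -0.0008, -0.0029]), array([ 0.0006, -0.0003,  0.0002]))
```

Request:
{"method": "send_rows", "body": {"plan": [{"tx":0.0,"ty":0.0,"tz":0.0005,"rx":0.0,"ry":0.0,"rz":0.0,"grip":0.3},{"tx":0.0,"ty":0.0,"tz":0.001,"rx":0.0,"ry":0.0,"rz":0.0,"grip":0.3},{"tx":0.0,"ty":0.0,"tz":0.0015,"rx":0.0,"ry":0.0,"rz":0.0,"grip":0.3},{"tx":0.0,"ty":0.0,"tz":0.002,"rx":0.0,"ry":0.0,"rz":0.0,"grip":0.3},{"tx":0.0,"ty":0.0,"tz":0.002,"rx":0.0,"ry":0.0,"rz":0.0,"grip":0.3}]}}

```text
time: 20.98
eef_pos: [0.6001, 0.0201, 0.1114]
tcp_rot: [0.157, -3.137, -0.001]
wrist_force: [0.2, -0.1, -2.4]
finger_gap: 0.0453
```

```bash
python3 fz.py w33;python3 - <<'E'
import cv2
im=cv2.imread('pics/w33.png');cv2.imwrite('pics/w33b.png',cv2.resize(im[180:205,295:355],None,fx=12,fy=12,interpolation=cv2.INTER_CUBIC))
b=cv2.imread('pics/b29.png')
from bench import manip
b=manip.camera('side')[:,:,::-1];c=manip.camera('scene')[:,:,::-1]
import numpy as np
cv2.imwrite('pics/bc33.png',np.hstack([cv2.resize(b[170:230,300:360],(400,400),interpolation=cv2.INTER_CUBIC),cv2.resize(c[185:245,295:355],(400,400),interpolation=cv2.INTER_CUBIC)]))
E
```

```text
21.4333 [0.6002 0.0201 0.1116] [ 0.     0.002  0.001 -0.     0.001  0.    -0.002] F [-0.09  0.01 -2.61] [0.61 0.38 0.3 ] T [ 0.019 -0.013 -0.044]
(array([ 0.0028, -0.0008, -0.0049]), array([ 0.0007, -0.0003,  0.0002]))
```

View pics/w33b.png

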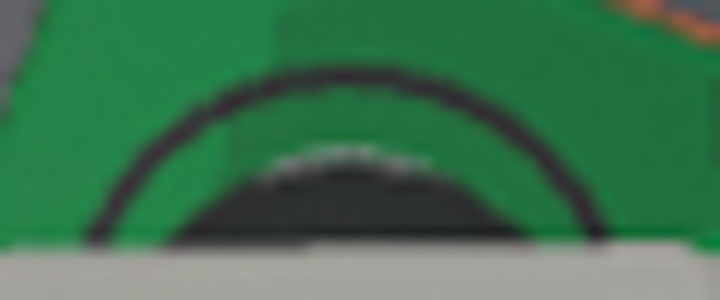

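View pics/bc33.png

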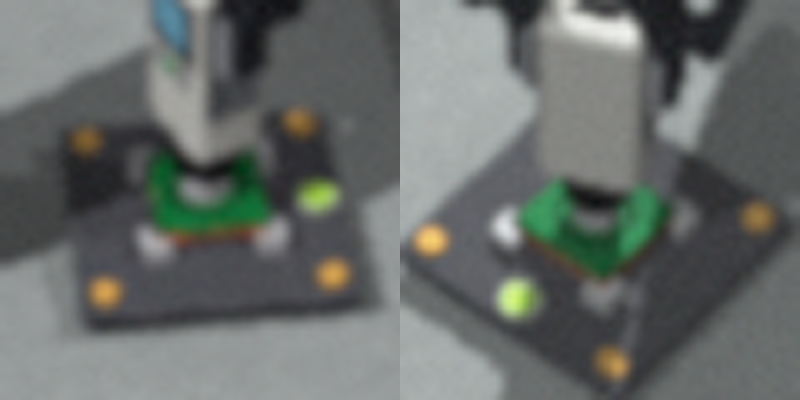

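Request:
{"method": "send_rows", "body": {"plan": [{"tx":-0.0004,"ty":0.0,"tz":0.0005,"rx":0.0,"ry":0.0,"rz":0.0,"grip":0.3},{"tx":-0.0008,"ty":0.0,"tz":0.001,"rx":0.0,"ry":0.0,"rz":0.0,"grip":0.3},{"tx":-0.0008,"ty":0.0,"tz":0.0015,"rx":0.0,"ry":0.0,"rz":0.0,"grip":0.3},{"tx":-0.0008,"ty":0.0,"tz":0.002,"rx":0.0,"ry":0.0,"rz":0.0,"grip":0.3},{"tx":-0.0008,"ty":0.0,"tz":0.002,"rx":0.0,"ry":0.0,"rz":0.0,"grip":0.3}]}}

```text
time: 21.95
eef_pos: [0.601, 0.0201, 0.1096]
tcp_rot: [0.157, -3.137, -0.001]
wrist_force: [-1.1, 0.4, -1.3]
finger_gap: 0.0456
```

```bash
python3 fz.py w34;python3 - <<'E'
import cv2
im=cv2.imread('pics/w34.png');cv2.imwrite('pics/w34b.png',cv2.resize(im[180:205,295:355],None,fx=12,fy=12,interpolation=cv2.INTER_CUBIC))
E
```

```text
22.4 [0.601  0.0202 0.1096] [-0.001 -0.     0.     0.     0.001 -0.     0.   ] F [-0.8   0.08 -0.65] [0.49 0.36 0.43] T [-0.027  0.28  -0.032]
(array([ 0.0036, -0.0008, -0.0069]), array([ 0.0006, -0.0004,  0.0003]))
```

View pics/w34b.png

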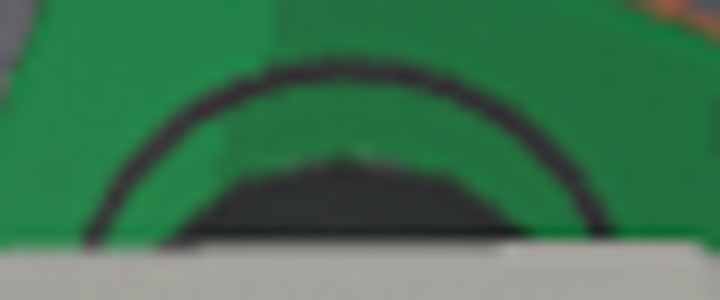

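Request:
{"method": "send_rows", "body": {"plan": [{"tx":0.0,"ty":0.0,"tz":0.0007,"rx":0.0,"ry":0.0,"rz":0.0,"grip":0.3},{"tx":0.0,"ty":0.0,"tz":0.0014,"rx":0.0,"ry":0.0,"rz":0.0,"grip":0.3},{"tx":0.0,"ty":0.0,"tz":0.002,"rx":0.0,"ry":0.0,"rz":0.0,"grip":0.3},{"tx":0.0,"ty":0.0,"tz":0.0025,"rx":0.0,"ry":0.0,"rz":0.0,"grip":0.3},{"tx":0.0,"ty":0.0,"tz":0.0025,"rx":0.0,"ry":0.0,"rz":0.0,"grip":0.3}]}}

```text
time: 22.82
eef_pos: [0.601, 0.0201, 0.107]
tcp_rot: [0.157, -3.137, -0.001]
wrist_force: [-2.2, -0.0, 0.3]
finger_gap: 0.0455
```

```bash
python3 fz.py w35;python3 - <<'E'
import cv2
import numpy as np
from bench import manip
im=cv2.imread('pics/w35.png');cv2.imwrite('pics/w35b.png',cv2.resize(im[170:380,240:410],None,fx=4.4,fy=2.8,interpolation=cv2.INTER_CUBIC))
b=manip.camera('side')[:,:,::-1];c=manip.camera('scene')[:,:,::-1]
cv2.imwrite('pics/bc35.png',np.hstack([cv2.resize(b[130:230,280:380],(400,400),interpolation=cv2.INTER_CUBIC),cv2.resize(c[145:245,275:375],(400,400),interpolation=cv2.INTER_CUBIC)]))
E
```

```text
23.2667 [0.601  0.0201 0.1071] [ 0.002  0.    -0.001 -0.001  0.     0.001 -0.   ] F [-1.2  -0.06  0.74] [0.54 0.42 0.32] T [-0.072  0.406 -0.002]
(array([ 0.0036, -0.0008, -0.0094]), array([ 0.0006, -0.0004,  0.0002]))
```

View pics/w35b.png

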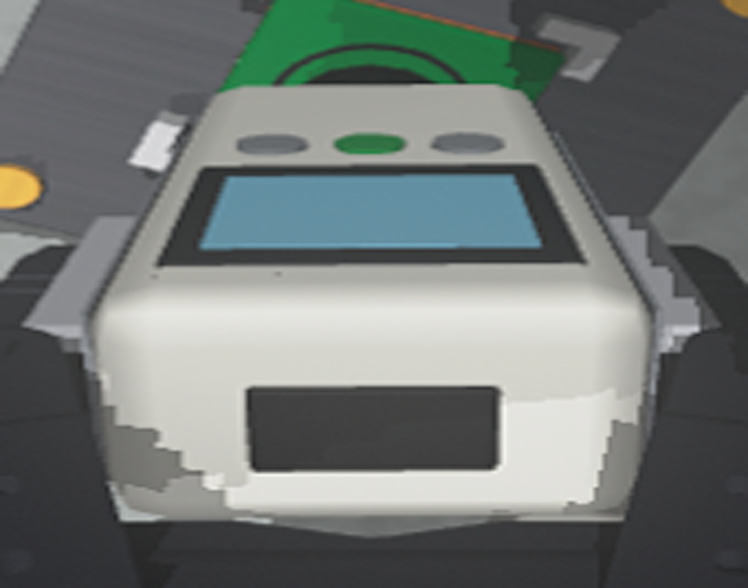

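View pics/bc35.png

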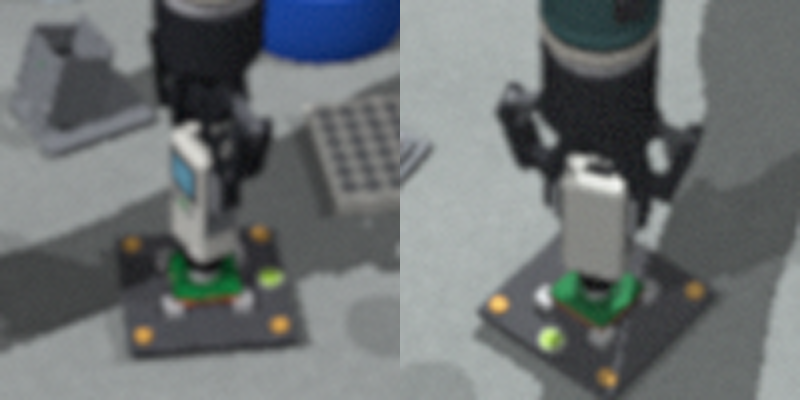

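Run:
```python
from h import *
b=manip.camera('side')[:,:,::-1].copy();c=manip.camera('scene')[:,:,::-1].copy();s=manip.observe()
nose=np.array([.5975,.0193,.0265])
out=[]
def wire(C,im,tilt,x0,y0,n,sc,col):
    Rm=R.from_euler('z',YAW).as_matrix()@R.from_euler('y',tilt).as_matrix()
    P=np.array([[x,y,z] for z in(.034,.13) for x,y in((-.017,-.023),(-.017,.023),(.017,.023),(.017,-.023))])
    q=((proj(C,nose+P@Rm.T)-[x0,y0])*sc+sc/2).astype(int)
    for i in range(4):
        for a,b_ in((i,(i+1)%4),(i+4,(i+1)%4+4),(i,i+4)): cv2.line(im,tuple(map(int,q[a])),tuple(map(int,q[b_])),col,1)
for n,im,x0,y0 in(('side',b,300,140),('scene',c,290,160)):
    for tilt in(0,.05):
        z=cv2.resize(im[y0:y0+70,x0:x0+60],None,fx=5,fy=5,interpolation=cv2.INTER_CUBIC)
        wire(cam(n),z,tilt,x0,y0,n,5,(0,0,255)); out.append(z)
cv2.imwrite('pics/wire.png',cv2.resize(np.hstack(out[:2]+out[2:]),(800,233)))
cv2.imwrite('pics/wire.png',np.vstack([np.hstack(out[:2]),np.hstack(out[2:])])[:,:]) 
im=cv2.imread('pics/wire.png');print(im.shape);cv2.imwrite('pics/wire.png',cv2.resize(im,(514,600)))
print(s['eef_pos'],s['wrist_force'])
```

```text
(700, 600, 3)
[0.60101419 0.02013951 0.10705205] [-1.84791259 -0.34386909  0.10443243]
```

View pics/wire.png

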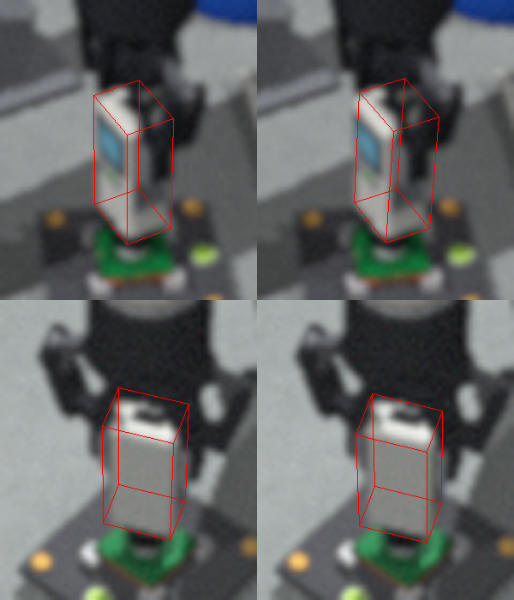

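Request:
{"method": "send_rows", "body": {"plan": [{"tx":0.0,"ty":0.0,"tz":0.0,"rx":0.0,"ry":0.0,"rz":0.0,"grip":0.3},{"tx":0.0,"ty":0.0,"tz":0.0,"rx":0.0,"ry":0.0,"rz":0.0,"grip":0.3},{"tx":0.0,"ty":0.0,"tz":0.0,"rx":0.0,"ry":0.0,"rz":0.0,"grip":0.3},{"tx":0.0,"ty":0.0,"tz":0.0,"rx":0.0,"ry":0.0,"rz":0.0,"grip":0.3},{"tx":0.0,"ty":0.0,"tz":0.0,"rx":0.0,"ry":0.0,"rz":0.0,"grip":0.3}]}}

```text
time: 23.88
eef_pos: [0.601, 0.0201, 0.1071]
tcp_rot: [0.157, -3.137, -0.001]
wrist_force: [-0.7, -0.4, 0.6]
finger_gap: 0.0455
```

Request:
{"method": "send_rows", "body": {"plan": [{"tx":0.0,"ty":0.0,"tz":0.0,"rx":0.0,"ry":0.0,"rz":0.0,"grip":0.3},{"tx":0.0,"ty":0.0,"tz":0.0,"rx":0.0,"ry":0.0,"rz":0.0,"grip":0.3},{"tx":0.0,"ty":0.0,"tz":0.0,"rx":0.0,"ry":0.0,"rz":0.0,"grip":0.3},{"tx":0.0,"ty":0.0,"tz":0.0,"rx":0.0,"ry":0.0,"rz":0.0,"grip":0.3},{"tx":0.0,"ty":0.0,"tz":0.0,"rx":0.0,"ry":0.0,"rz":0.0,"grip":0.3}]}}

```text
time: 24.3
eef_pos: [0.601, 0.0201, 0.1071]
tcp_rot: [0.157, -3.137, -0.001]
wrist_force: [0.1, 0.4, 0.4]
finger_gap: 0.0454
```

```bash
python3 fz.py w36;python3 - <<'E'
import cv2
im=cv2.imread('pics/w36.png');cv2.imwrite('pics/w36b.png',cv2.resize(im[180:205,295:355],None,fx=12,fy=12,interpolation=cv2.INTER_CUBIC))
E
```

```text
24.75 [0.601  0.0201 0.1071] [-0.001 -0.     0.001 -0.001 -0.001 -0.001  0.001] F [-1.39 -0.36  0.68] [0.44 0.5  0.51] T [-0.097  0.342  0.019]
(array([ 0.0036, -0.0008, -0.0094]), array([ 0.0006, -0.0004,  0.0001]))
```

View pics/w36b.png

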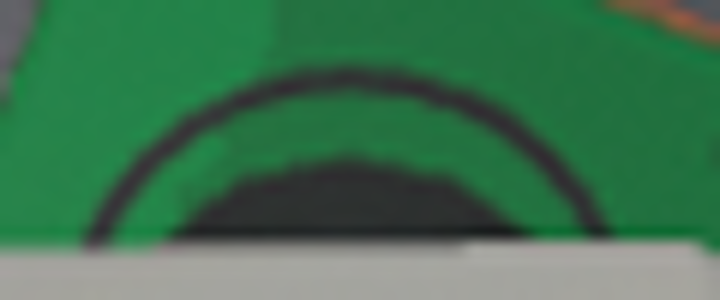

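View pics/w36a.png

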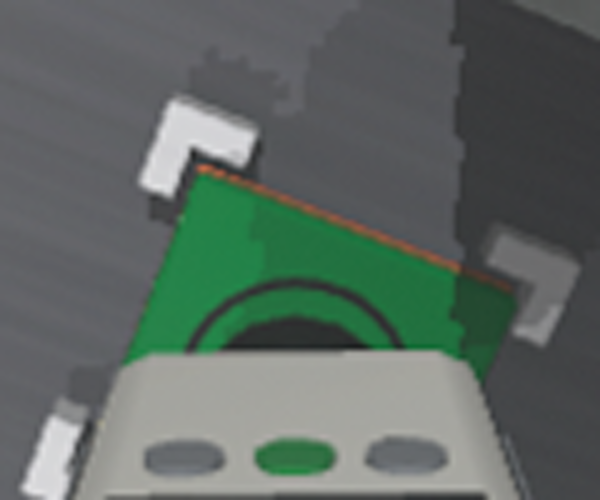

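```bash
python3 -c "
from bench import manip
print(manip.sign_off())"
```

```text
the job is handed in; nothing more can be done
None
```

I moved the green tile from the tray to the stand, drew the meter out of its dock along its axis, and pressed it upright on the tile. I handed the job in at about 24.8 s with the meter still held there; no verdict was reported.

**Last checks**
- **Tile:** it looks square between the four stops, glazed face up. It measured about 0.6 mm from the seat centre after I let it go.
- **Press:** the wrist force rose by about 3.3 N from the free-hanging weight. The TCP was about 3.4 mm below where I judged the nose touched, so the nose should be about 3.5–4.5 mm in. These are estimates; the joint cannot be read directly.
- **Nose in ring:** it was within about 1 mm of centred when the nose first touched. In the last picture the nose sleeve is hidden behind the barrel, so I could not measure it again there.
- **Stillness:** the arm was still for more than a second, gripping at 60 N.

**Disagreements**
- The nose sat about 6 mm higher and 3–4 mm farther forward in the grip than I had worked out from the dock. I corrected this by camera and force before pressing.
- That offset suggests the meter leans about 0.03–0.04 rad. This is inside the 0.09 limit, and I did not correct it.
- A steady sideways force of about 1.4 N remains, probably friction from a small shift made at first touch.
- I did not measure the other things on the bench again at the end. No unexpected contact force showed at any reading I took.

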